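# Add the last sole blank to the pile and click it up on the tally counter

## Robot

A 6-joint arm with a two-finger parallel gripper is mounted at the origin on the work surface. World frame = base frame: x ahead of the robot, y to its left, z up, the work surface at z = 0. Lengths are in m, angles in rad, forces in N, time in s.
With the tool pointing down it reaches from about 0.35 to 0.85 m from the base axis. Payload 8.1 kg.
Tool frame: the origin (TCP) lies on the centre line of the jaws, within the pads' length; the fingertips stand 14 mm ahead of it and the grasp point (between the pads) lies 5 mm behind it; z points along the fingers, y is the direction in which the jaws open and shut (so a half turn about z gives the same grasp; the last joint's range is limited). The gripper opens to 93 mm and grips with 3 to 60 N. Pads are 15 mm wide; open, the fingers measure 128 mm over their backs; the gripper's body (75 mm by 188 mm) begins 65 mm behind the grasp point.
Start: joints at [1.26, 0.13, 1.488, -0, 1.523, -0.085], TCP at [0.134, 0.585, 0.233] pointing down, gripper open.
Joint ranges: [-2.96, 2.96], [-0.89, 2.26], [0.02, 2.5], [-1.34, 4.48], [0, 2.73], [-2.66, 2.66]. Speed limits (rad/s): [2.39, 2.39, 2.79, 3.14, 3.14, 3.14].

## Interface

Orientations are given as a rotation vector (axis times angle).
In Python, from plant import robot gives the robot as it stands.
- The arm moves only by the tool jog_arm, never from a script. Its argument "steps" is a list of rows, each a list of 7 numbers: the closure, from 0 (fully open) to 1 (shut), then the shift along the tool's x, y, z in m, then the turn, a rotation vector about the tool's x, y, z in rad. In form: [[jaw, tx, ty, tz, rx, ry, rz], ...]. A call has 1 to 5 rows; each row is the pose to reach, as a shift and turn from the pose measured when the call began, along the tool's axes at that moment; what a row does not reach only later rows make up. A row lasts 1/8 s, in which the tool goes at most 62.5 mm and 10.7 degrees, less where a joint would pass 70% of its speed; a pose out of reach is approached as far as the arm can. A call with a gripper value outside its range is refused whole. The fingers move at their own pace and stop on an object; "force" is the grip in N (left out, the last holds). Time passes only in rows, so rows that repeat a pose let the fingers close. It gives the time, the measured TCP pose, the force and the opening at its end, in the units of the state.
- robot.read_state(): the state, without advancing time (a new reading comes with each control period).
- robot.read_camera(name): name is "scene" or "top" or "wrist"; returns a dict with "image" (384x512x3 uint8, red, green, blue), "mtx" (3x3 intrinsics, pixels), "extrinsics" (4x4, takes a point from camera to world coordinates); the wrist camera has in their place "tool_from_camera" (4x4, takes a point from camera to tool coordinates, whose origin is the TCP and whose axes are the flange's). Camera axes: x right, y down, z forward; pixel columns grow to the right and rows downward; lengths in m; the calibration is good to about 2 mm. The wrist camera is an equidistant fisheye: a pixel r from the principal point sees the ray r / f radians off the axis. A picture is of the moment at which its call begins: read the wrist's pose just before it. There is no depth.
- robot.close_job(): hands the job in, once; it reports no verdict.
The state is a dict: "t": time; "q": joint angles; "dq": joint speeds; "joint_torque": joint torques, N m; "tool_pos": TCP position; "orientation": TCP orientation; "force": force on the tool from outside, world axes, zero at the start; "wrist_torque": the same for the moment, N m; "opening": finger opening in m.
Only numpy, scipy, OpenCV 4.12 (cv2) and the standard library are available. Lean on these libraries where they do the work, as an engineer would, in place of code of your own. Each camera call takes 0.05 s, during which the arm holds its last target.

## Task

Take the cork sole blank off the sloping rest and lower it gently, without letting it drop, onto the top of the pile of blanks so that it lies flat and flush over the others, toe over toe, and let it go. Then count it: swing the tally counter's lever all the way to its stop and let it spring back. Do not push the other things on the bench about.

Things in the scene. Friction and masses are not known exactly. Their poses are not given: they have to be found in the camera images.
- blank_grip (a point): Middle of the waist of the loose cork sole blank, half-way up its 28 mm thickness. Own axes: x along its length towards the toe, y across, z square out of its upper face. The waist is straight-sided and 48 mm wide from x = -35 to +30 mm: grip it here, across y, and with the fingertips above its underside, or they will meet the pile when it is laid down.
- blank_toe (a point): Tip of the blank's toe, half-way up its thickness, 100 mm along x from blank_grip. The heel's end is 80 mm the other way; the round forepart is 72 mm wide (centre x = +64 mm), the round heel 56 mm (centre x = -52 mm).
- blank: The same blank: shoe-sole shaped, flat, rigid, 180 mm long, 28 mm thick, about 0.13 kg. Origin on its underside, 14 mm below blank_grip along its z; same axes. At the start it lies on the rest at a slope of 0.56 rad (32 degrees), toe end high and towards the robot, heel end low and away from it, against a lip.
- rest: Fixed sloping wooden rest, base 190 x 90 x 14 mm; origin at the centre of the base's underside, x level, uphill. A bar 32 mm wide, sloping 0.56 rad, carries the blank under its middle, leaving fingers free room on both sides of the waist. The underside of the blank's waist is 95 mm above the bench. At the low end a lip 64 mm wide stands 12 mm above the bar.
- pile_mid (a point): Point on the plinth's top face (40 mm above the bench) right under the waist middle of the pile's blanks; x towards their toes, y across, z up. The pile stands there: cork blanks of the same outline as the loose one, stacked flat; it cannot be moved. Its height is not told: its top lies 42 to 114 mm above this point and differs every time.
- pile_toe (a point): Point on the plinth's top face right under the toe tips of the pile's blanks, 100 mm along x from pile_mid.
- plinth: Fixed plywood plinth, 235 x 105 x 40 mm, that carries the pile; origin under pile_mid at bench height, same axes.
- lever (a joint): Angle of the tally counter's lever, rad: 0 at rest, 1.04 at its stop. Growing values turn it anticlockwise seen from above. A spring returns it to 0 by itself; pushing at the post takes 1 to 4 N.
- lever_post (a point): Middle of the upright round black post at the end of the lever: 16 mm diameter; its top is 20 mm above this point, and it is free down to 20 mm below it, where the flat steel lever arm is. The point lies 98 mm above the bench and moves with the lever.
- lever_axis (a point): Point on the lever's upright turning axis, at lever_post's height and 80 mm from it, fixed on the counter: a grey steel box 85 x 80 mm, 66 mm high, fixed to the bench. Its x points to the counter's back (its window faces -x); at rest the lever points 150 degrees anticlockwise from x, at the stop 210 degrees.
- tin_a_c (a point): Bystander: low round metal tin, 64 mm diameter, 26 mm high; its centre.
- tin_b_c (a point): Bystander: low round metal tin, 64 mm diameter, 30 mm high; its centre.
- jar_c (a point): Bystander: jar, 64 mm diameter, 85 mm high; its centre.
- hammer_c (a point): Bystander: hammer lying on the bench behind the task's things; a point on it.
- brush_c (a point): Bystander: wooden polishing brush, 150 x 50 x 42 mm, lying in front; its centre.
- last_c (a point): Bystander: wooden shoe last, 210 mm long, 85 mm high; a point in its middle.
Not all that is in view belongs to the job. Leave any purple or red look-alike of the part that bears lever alone.

How it is judged:
By the outcome, as a careful person would: the job done as asked, in the order asked, and still so for the second after the job is handed in, with the robot touching nothing.
It also fails if it takes over 70 s, if anything falls off the work surface, if the arm or the gripper's body presses on something with over 40 N, if the wrist force passes 120 N, or if a joint passes its speed limit or range.

## Working session

There is one attempt and no reset: what is moved stays moved. The work goes in short steps, Python scripts to look and compute and a tool call to move; the robot and the scene stay as the last step left them, time stands still between calls to the robot, and variables do not carry over. Pictures are saved under pics/ and viewed, and the job is handed in when it is done.

Besides the shell and the picture viewer there is one more tool, called after "Call:" as name(argument=value, ...), one argument or row to a line, values as JSON. jog_arm: Moves the arm, as the interface text tells. Its arguments: {"type":"object","properties":{"steps":{"type":"array"},"force":{"type":"number"}},"required":["steps"]}

```bash
ls; mkdir -p pics; python3 - <<'E'
from plant import robot
import cv2,numpy as np
print(robot.read_state())
for n in ["scene","top","wrist"]:
    r=robot.read_camera(n); cv2.imwrite(f"pics/{n}0.png",r["image"][:,:,::-1])
    print(n,r["mtx"].tolist(),{k:np.round(v,4).tolist() for k,v in r.items() if k not in("image","mtx")})
E
```

```text
pics
{'t': 0.0, 'q': array([ 1.25962542e+00,  1.31167851e-01,  1.48926182e+00,  1.06378150e-05,
        1.52301757e+00, -8.54164050e-02]), 'dq': array([ 2.59443189e-04,  1.20073142e-03,  2.30228570e-03, -6.08066118e-05,
       -2.19937981e-03,  3.69684263e-04]), 'joint_torque': array([-2.02460244e-03, -5.59820831e+01, -4.91769862e+01,  7.66877714e-02,
        3.51762387e-02, -1.41167552e-04]), 'tool_pos': array([0.13412147, 0.58425773, 0.23159303]), 'orientation': array([-3.53820125e-01, -3.12122520e+00,  2.85246830e-03]), 'force': array([0.11726146, 0.76861159, 0.18856857]), 'wrist_torque': array([ 0.00069559, -0.0076088 ,  0.03714242]), 'opening': 0.09291445399932582}
scene [[406.5214663413994, 0.0, 257.5272770005338], [0.0, 406.5214663413994, 195.30464626561414], [0.0, 0.0, 1.0]] {'extrinsics': [[0.106, 0.7778, -0.6195, 1.3348], [0.9943, -0.0911, 0.0558, 0.0311], [-0.013, -0.6219, -0.783, 1.0788], [0.0, 0.0, 0.0, 1.0]]}
top [[347.3918930002457, 0.0, 255.20624506358098], [0.0, 347.3918930002457, 191.09273730778114], [0.0, 0.0, 1.0]] {'extrinsics': [[0.0193, -0.996, 0.0875, 0.4705], [-0.9998, -0.0196, -0.003, 0.1196], [0.0047, -0.0874, -0.9962, 1.228], [0.0, 0.0, 0.0, 1.0]]}
wrist [[297.3186396354542, 0.0, 254.5089902179452], [0.0, 297.3186396354542, 189.98692585938034], [0.0, 0.0, 1.0]] {'tool_from_camera': [[-0.0005, -0.9631, -0.2691, 0.0746], [1.0, -0.0007, 0.0006, 0.0004], [-0.0008, -0.2691, 0.9631, -0.1524], [0.0, 0.0, 0.0, 1.0]]}
```

View pics/scene0.png

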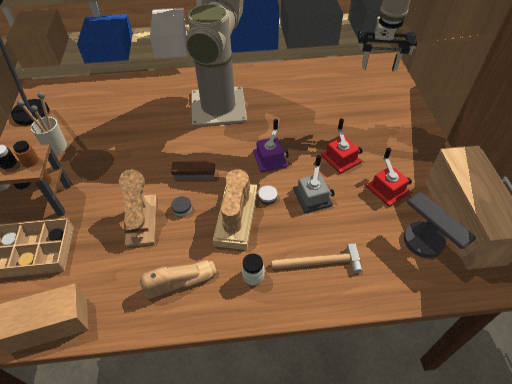

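View pics/top0.png

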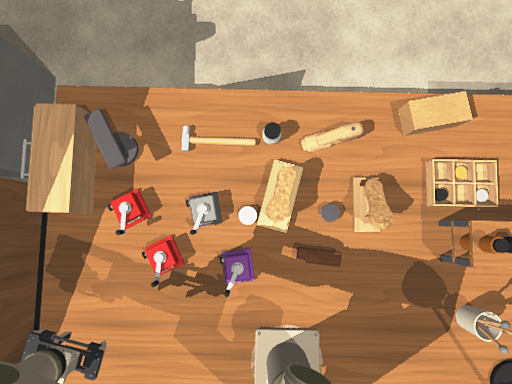

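View pics/wrist0.png

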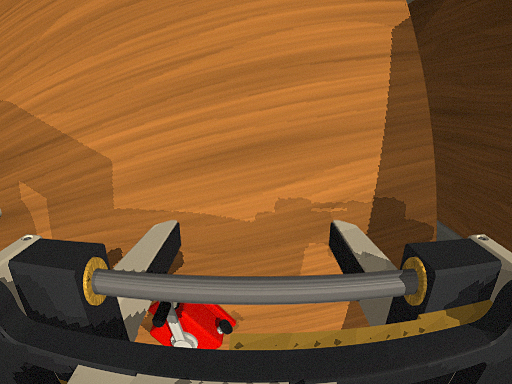

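```bash
python3 - <<'E'
import cv2,numpy as np
t=cv2.imread("pics/top0.png"); s=cv2.imread("pics/scene0.png")
cv2.imwrite("pics/z1.png",cv2.resize(t[150:250,180:410],None,fx=3.4,fy=3.4,interpolation=cv2.INTER_CUBIC))
cv2.imwrite("pics/z2.png",cv2.resize(s[150:260,110:350],None,fx=3.3,fy=3.3,interpolation=cv2.INTER_CUBIC))
E
```

```text
(no output)
```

View pics/z1.png

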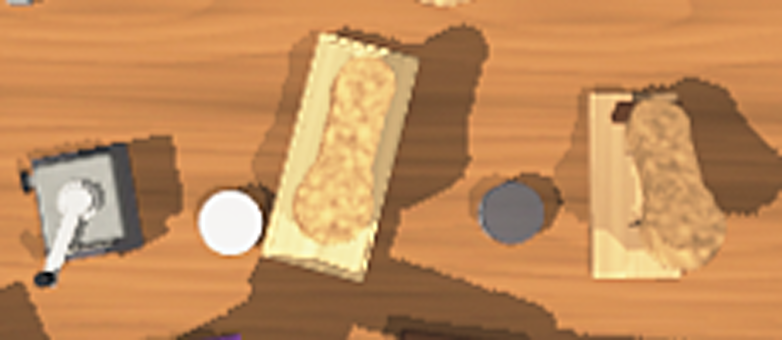

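View pics/z2.png

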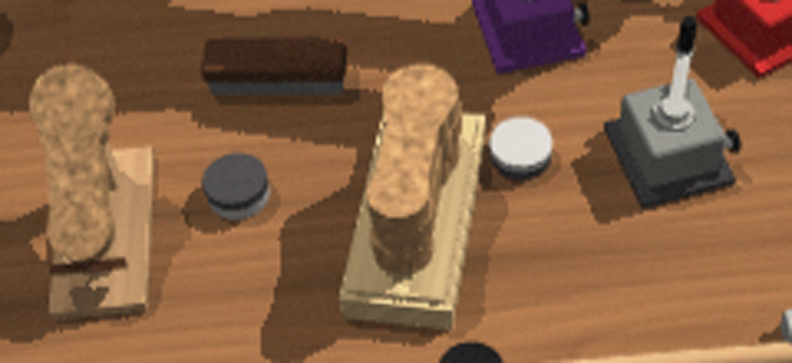

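```bash
cat > h.py <<'E'
import numpy as np,cv2
from scipy.spatial.transform import Rotation as R
from plant import robot
def ray(cam,uv):
    "cam: dict with mtx, extrinsics (pinhole)"
    uv=np.atleast_2d(np.array(uv,float)); K=cam["mtx"]; E=np.array(cam["extrinsics"])
    if cam.get("fish"):
        a=(uv-K[:2,2])/K[0,0]; r=np.linalg.norm(a,axis=1,keepdims=True)+1e-12
        d=np.hstack([a/r*np.sin(r),np.cos(r)])
    else: d=np.hstack([(uv-K[:2,2])/np.array([K[0,0],K[1,1]]),np.ones((len(uv),1))])
    d=d@E[:3,:3].T
    return E[:3,3],d/np.linalg.norm(d,axis=1,keepdims=True)
def onz(cam,uv,z):
    o,d=ray(cam,uv); return o+d*((z-o[2])/d[:,2])[:,None]
def onplane(cam,uv,p,n):
    o,d=ray(cam,uv); return o+d*(((p-o)@n)/(d@n))[:,None]
def tri(obs):
    A=np.zeros((3,3));b=np.zeros(3);L=[]
    for c,uv in obs:
        o,d=ray(c,uv);d=d[0];M=np.eye(3)-np.outer(d,d);A+=M;b+=M@o;L.append((M,o))
    x=np.linalg.solve(A,b); return x,[float(np.linalg.norm(M@(x-o))) for M,o in L]
def wcam(s,r):
    T=np.eye(4);T[:3,:3]=R.from_rotvec(s["orientation"]).as_matrix();T[:3,3]=s["tool_pos"]
    return dict(mtx=r["mtx"],extrinsics=T@r["tool_from_camera"],fish=True)
def proj(cam,P):
    E=np.linalg.inv(cam["extrinsics"]);p=np.atleast_2d(P)@E[:3,:3].T+E[:3,3];K=cam["mtx"]
    if cam.get("fish"):
        rr=np.linalg.norm(p[:,:2],axis=1,keepdims=True);th=np.arctan2(rr,p[:,2:3]);a=p[:,:2]/(rr+1e-12)*th
    else:a=p[:,:2]/p[:,2:3]
    return a*K[0,0]+K[:2,2]
def snap(name,fn):
    s=robot.read_state();r=robot.read_camera(name)
    cv2.imwrite(f"pics/{fn}.png",np.ascontiguousarray(r["image"][:,:,::-1]))
    c=wcam(s,r) if name=="wrist" else dict(mtx=r["mtx"],extrinsics=r["extrinsics"])
    np.savez(f"pics/{fn}.npz",mtx=c["mtx"],extrinsics=c["extrinsics"],fish=bool(c.get("fish")))
    return c
def load(fn):
    d=np.load(f"pics/{fn}.npz");return dict(mtx=d["mtx"],extrinsics=d["extrinsics"],fish=bool(d["fish"]))
def delta(p,Rt):
    "tool-frame shift and rotvec from measured pose to p,Rt(matrix)"
    s=robot.read_state();C=R.from_rotvec(s["orientation"]).as_matrix()
    return C.T@(np.array(p)-s["tool_pos"]),R.from_matrix(C.T@Rt).as_rotvec(),s
E
python3 - <<'E'
from h import *
T=snap("top","t1");S=snap("scene","s1")
def zt(u,v):return (u/3.4+180,v/3.4+150)
def zs(u,v):return (u/3.3+110,v/3.3+150)
np.set_printoptions(precision=4,suppress=True)
for n,a,b in [("ptoe",zt(318,243),zs(430,66)),("pheel",zt(366,58),zs(397,218)),("btoe",zt(692,272),zs(68,66)),("bheel",zt(652,97),zs(82,258)),("post",zt(45,278),zs(688,22))]:
    print(n,tri([(T,a),(S,b)]))
print("axis",onz(T,zt(78,198),.07),"post",onz(T,zt(45,278),.118))
print("plinth",onz(T,[zt(322,33),zt(417,58),zt(362,280),zt(264,256)],.04))
print("tins",onz(T,[zt(231,222),zt(512,212)],.03), 'jar',onz(T,(272,130),.085))
print("rest",onz(T,[zt(590,93),zt(593,277),zt(680,277)],.014))
E
```

```text
ptoe (array([0.4721, 0.0562, 0.1247]), [0.00024066943749577753, 0.0002406694374957685])
pheel (array([0.6469, 0.0134, 0.1249]), [0.0003219688920629755, 0.0003219688920629934])
btoe (array([ 0.4524, -0.2828,  0.1474]), [0.0006049349666757225, 0.0006049349666757759])
bheel (array([ 0.6218, -0.2736,  0.0743]), [8.047986815699032e-05, 8.047986815691127e-05])
post (array([0.4348, 0.3128, 0.1148]), [0.0019284773191936369, 0.0019284773191937147])
axis [[0.5116 0.289  0.07  ]] post [[0.4347 0.3103 0.118 ]]
plinth [[ 0.6853  0.0506  0.04  ]
 [ 0.6615 -0.0463  0.04  ]
 [ 0.4363  0.007   0.04  ]
 [ 0.4582  0.1054  0.04  ]]
tins [[ 0.4917  0.1394  0.03  ]
 [ 0.5074 -0.1452  0.03  ]] jar [[0.7778 0.0638 0.085 ]]
rest [[ 0.6326 -0.2297  0.014 ]
 [ 0.4431 -0.2317  0.014 ]
 [ 0.4448 -0.3208  0.014 ]]
```

```bash
python3 - <<'E'
from h import *
print(delta([.62,.02,.34],R.from_rotvec([-3.5382e-01,-3.12122,0]).as_matrix()))
E
```

```text
(array([-0.59982062, -0.44152984, -0.10752261]), array([-7.84663758e-04,  3.19489311e-04, -7.96871735e-05]), {'t': 0.25, 'q': array([ 1.25957830e+00,  1.30762524e-01,  1.48869200e+00, -1.05399235e-05,
        1.52296799e+00, -8.53826675e-02]), 'dq': array([-1.65951077e-03, -1.92827891e-03, -3.79285122e-03, -4.68164940e-05,
        1.05998383e-03,  5.89520257e-04]), 'joint_torque': array([-1.26226455e-04, -5.59288251e+01, -4.91399252e+01,  7.66616408e-02,
        3.06317210e-02, -4.75717002e-05]), 'tool_pos': array([0.13425144, 0.58454476, 0.23214811]), 'orientation': array([-3.53969899e-01, -3.12143328e+00,  1.28119225e-03]), 'force': array([0.38186702, 0.50816425, 0.19332714]), 'wrist_torque': array([0.0351576 , 0.07770463, 0.00571085]), 'opening': 0.09281553048051495})
```

Call:
jog_arm(
  steps=[
    [0,0,0,-0.06,0,0,0],
    [0,0,0,-0.107,0,0,0],
    [0,-0.05,-0.036,-0.107,0,0,0],
    [0,-0.1,-0.072,-0.107,0,0,0],
    [0,-0.15,-0.108,-0.107,0,0,0],
  ],
)

```text
t: 0.88
tool_pos: [0.2571, 0.4444, 0.3392]
orientation: [0.353, 3.122, -0.001]
force: [0.8, -0.2, -0.2]
opening: 0.093
```

Call:
jog_arm(
  steps=[
    [0,-0.05,-0.037,0,0,0,0],
    [0,-0.1,-0.074,0,0,0,0],
    [0,-0.15,-0.111,0,0,0,0],
    [0,-0.2,-0.148,0,0,0,0],
    [0,-0.25,-0.185,0,0,0,0],
  ],
)

```text
t: 1.5
tool_pos: [0.4604, 0.2066, 0.3395]
orientation: [0.353, 3.121, -0.0]
force: [0.9, 0.3, -0.6]
opening: 0.093
```

Call:
jog_arm(
  steps=[
    [0,-0.05,-0.037,0,0,0,0],
    [0,-0.1,-0.074,0,0,0,0],
    [0,-0.15,-0.111,0,0,0,0],
    [0,-0.19,-0.14,0,0,0,0],
    [0,-0.19,-0.14,0,0,0,0],
  ],
)

```text
t: 2.12
tool_pos: [0.6156, 0.0245, 0.3379]
orientation: [-0.359, -3.119, 0.002]
force: [0.1, 0.6, 0.3]
opening: 0.0929
```

```bash
python3 - <<'E'
from h import *
snap("wrist","w1"); s=robot.read_state(); print(s["t"],s["tool_pos"],s["q"])
E
```

```text
2.175 [0.61480899 0.02623485 0.33848864] [-4.05098497e-02  1.55716244e-01  1.26971600e+00 -2.43822180e-04
  1.71750061e+00 -1.38368334e+00]
```

View pics/w1.png

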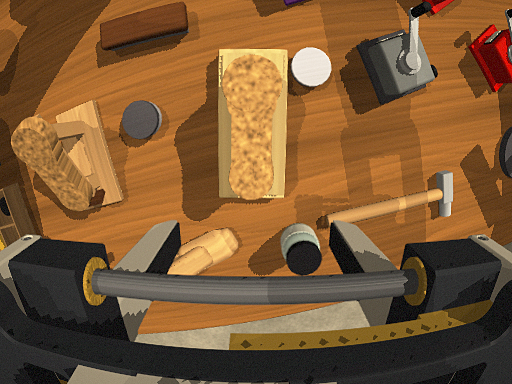

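```bash
python3 - <<'E'
from h import *
im=cv2.imread("pics/w1.png")
cv2.imwrite("pics/w1z.png",cv2.resize(im[40:210,190:320],None,fx=3.5,fy=3.5,interpolation=cv2.INTER_CUBIC))
cv2.imwrite("pics/w1y.png",cv2.resize(im[90:225,0:150],None,fx=4,fy=4,interpolation=cv2.INTER_CUBIC))
hsv=cv2.cvtColor(im,cv2.COLOR_BGR2HSV)
for p in [(253,75),(250,130),(250,180),(230,130),(275,150),(228,180)]: print(p,hsv[p[1],p[0]])
E
```

```text
(253, 75) [ 18 151 245]
(250, 130) [ 17 161 216]
(250, 180) [ 16 158 219]
(230, 130) [ 21 121 158]
(275, 150) [ 20 129 228]
(228, 180) [ 19 135 140]
```

View pics/w1z.png

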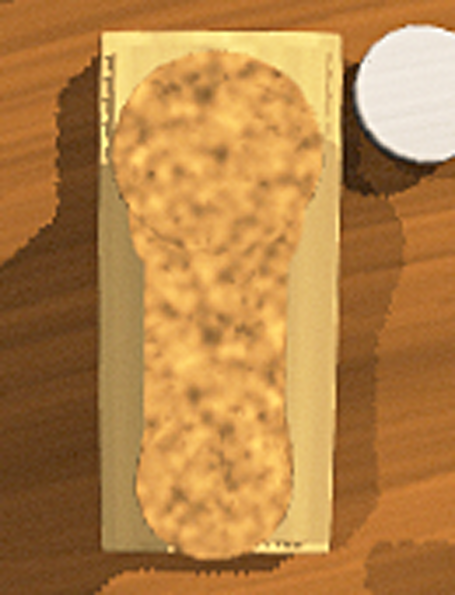

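View pics/w1y.png

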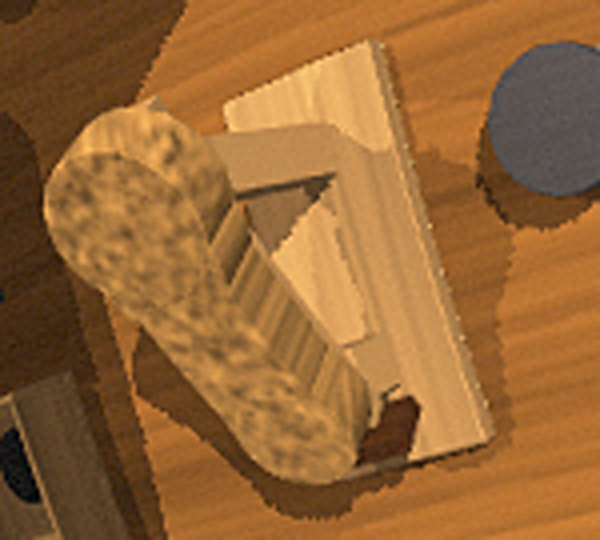

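```bash
python3 - <<'E'
from h import *
np.set_printoptions(precision=4,suppress=True)
W=load("w1")
z=lambda u,v:(u/3.5+190,v/3.5+40)
pts=[z(216,50),z(218,558),z(113,150),z(323,150),z(144,340),z(288,340),z(137,485),z(294,485)]
for h in (.120,.124,.128,.13):
    P=onz(W,pts,h)
    print(h,[round(float(np.linalg.norm(P[i]-P[i+1])),4) for i in (0,2,4,6)],"toe",P[0],"heel",P[1])
T=load("t1");S=load("s1")
print(tri([(T,(273.5,221.5)),(S,(240.3,170)),(W,pts[0])]));print(tri([(T,(287.6,167)),(S,(230.3,216)),(W,pts[1])]))
# plinth corners
print(onz(W,[z(103,33),z(343,33),z(330,550),z(103,550)],.04))
y=lambda u,v:(u/4,v/4+90)
print("rest", onz(W,[y(224,103),y(374,40),y(492,438)],.014))
E
```

```text
0.12 [0.1852, 0.0737, 0.0513, 0.0575] toe [0.4748 0.0542 0.12  ] heel [0.6552 0.0125 0.12  ]
0.124 [0.1832, 0.0729, 0.0507, 0.0569] toe [0.4755 0.0541 0.124 ] heel [0.654  0.0129 0.124 ]
0.128 [0.1812, 0.0721, 0.0502, 0.0563] toe [0.4762 0.0539 0.128 ] heel [0.6528 0.0132 0.128 ]
0.13 [0.1802, 0.0717, 0.0499, 0.056] toe [0.4766 0.0539 0.13  ] heel [0.6522 0.0133 0.13  ]
(array([0.4736, 0.0555, 0.1253]), [0.0018641688889250768, 0.0008342507401809335, 0.002571151852759826])
(array([0.6494, 0.0136, 0.1296]), [0.0031272798633716838, 0.0006472006566049052, 0.0027580524077129415])
[[ 0.4406  0.0118  0.04  ]
 [ 0.464   0.1116  0.04  ]
 [ 0.6873  0.0566  0.04  ]
 [ 0.6639 -0.0439  0.04  ]]
rest [[ 0.4484 -0.3156  0.014 ]
 [ 0.4492 -0.2252  0.014 ]
 [ 0.6355 -0.2229  0.014 ]]
```

```bash
python3 - <<'E'
from h import *
np.set_printoptions(precision=4,suppress=True)
W=load("w1");T=load("t1");S=load("s1")
y=lambda u,v:(u/4,v/4+90)
zt=lambda u,v:(u/3.4+180,v/3.4+150)
zs=lambda u,v:(u/3.3+110,v/3.3+150)
print("heel W",onz(W,y(322,482),.0762),"T",onz(T,zt(655,97),.0762),"S",onz(S,zs(82,262),.0762))
print("toe W",onz(W,y(72,165),.1718),"T",onz(T,zt(695,262),.1718),"S",onz(S,zs(68,66),.1718))
s=robot.read_state();print(s['tool_pos'])
E
```

```text
heel W [[ 0.6236 -0.2769  0.0762]] T [[ 0.6216 -0.2758  0.0762]] S [[ 0.6275 -0.2727  0.0762]]
toe W [[ 0.4759 -0.2721  0.1718]] T [[ 0.4617 -0.2771  0.1718]] S [[ 0.4757 -0.2739  0.1718]]
[0.6148 0.0262 0.3385]
```

```bash
cat >> h.py <<'E'
sl=.56
xb=np.array([-np.cos(sl),0,np.sin(sl)]);zb=np.array([np.sin(sl),0,np.cos(sl)])
def RB(yawerr=0):
    Rt=np.column_stack([xb,np.cross(-zb,xb),-zb]);return R.from_rotvec([0,0,yawerr]).as_matrix()@Rt
def go(p,Rt):
    a,b,s=delta(p,Rt);print("d",np.round(a,4),"rot",np.round(b,4),"at",np.round(s["tool_pos"],4),"t",s["t"])
E
python3 - <<'E'
from h import *
go([.613,-.2745,.2085],RB())
E
```

```text
d [-0.0663 -0.2933  0.13  ] rot [ 0.0634  0.5562 -0.2217] at [0.6148 0.0262 0.3385] t 2.175
```

Call:
jog_arm(
  steps=[
    [0,-0.013,-0.058,0.01,0.01,0.09,-0.036],
    [0,-0.026,-0.116,0.02,0.02,0.18,-0.073],
    [0,-0.04,-0.176,0.04,0.035,0.3,-0.12],
    [0,-0.053,-0.235,0.07,0.048,0.42,-0.168],
    [0,-0.066,-0.293,0.11,0.063,0.556,-0.222],
  ],
)

```text
t: 2.8
tool_pos: [0.6134, -0.2604, 0.2401]
orientation: [0.001, -2.585, 0.001]
force: [0.9, -0.8, -0.0]
opening: 0.0931
```

Call:
jog_arm(
  steps=[
    [0,0,0,0,0,0,0],
  ],
)

```text
t: 2.92
tool_pos: [0.6092, -0.2609, 0.2183]
orientation: [0.004, -2.553, -0.015]
force: [-0.7, 0.7, -4.1]
opening: 0.0931
```

```bash
python3 - <<'E'
from h import *
go([.613,-.2745,.2085],RB()); print(robot.read_state()["q"])
snap("wrist","w2")
E
```

```text
d [-0.0085 -0.0137  0.0059] rot [ 0.0099 -0.0282  0.0057] at [ 0.6092 -0.2609  0.2183] t 2.925
[-0.37531581  0.92564779  0.56913162 -0.24114717  2.19134562 -2.03478656]
```

View pics/w2.png

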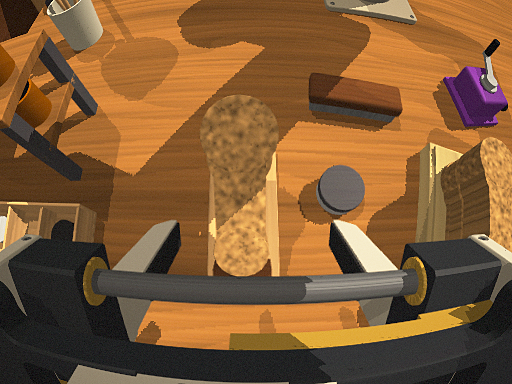

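Call:
jog_arm(
  steps=[
    [0,-0.008,-0.014,0.006,0.01,-0.028,0.006],
    [0,-0.008,-0.014,0.006,0.01,-0.028,0.006],
    [0,-0.008,-0.014,0.006,0.01,-0.028,0.006],
  ],
)

```text
t: 3.35
tool_pos: [0.6158, -0.2723, 0.2242]
orientation: [-0.0, -2.602, 0.011]
force: [0.5, 0.3, 1.2]
opening: 0.0928
```

```bash
python3 - <<'E'
from h import *
go([.613,-.2745,.2085],RB())
snap("wrist","w3")
go([.613,-.2745,.2085],RB())
im=cv2.imread("pics/w3.png")
cv2.imwrite("pics/w3z.png",cv2.resize(im[80:290,170:310],None,fx=2.8,fy=2.8,interpolation=cv2.INTER_CUBIC))
E
```

```text
d [-0.0056 -0.002   0.0149] rot [-0.0074  0.0207 -0.0025] at [ 0.6158 -0.2723  0.2242] t 3.35
d [-0.0054 -0.0019  0.0142] rot [-0.0072  0.0199 -0.0024] at [ 0.6157 -0.2725  0.2234] t 3.4
```

View pics/w3z.png

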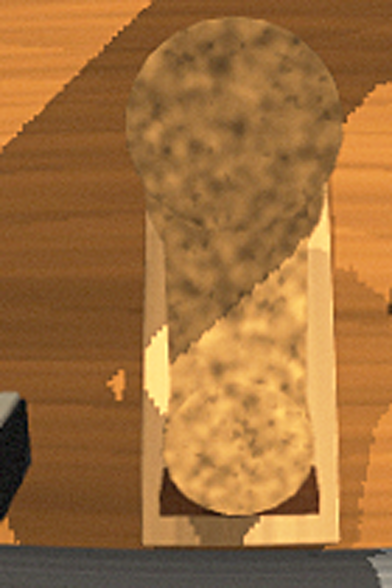

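```bash
python3 - <<'E'
from h import *
np.set_printoptions(precision=4,suppress=True)
W=load("w3");z=lambda u,v:(u/2.8+170,v/2.8+80)
pts=[z(235,17),z(239,516),z(127,120),z(342,120),z(168,350),z(308,350),z(163,440),z(314,440)]
for off in(-.006,-.003,0,.003):
  P=onplane(W,pts,np.array([.5565,0,.1187])+off*zb,zb)
  L=[round(float(np.linalg.norm(P[i]-P[i+1])),4) for i in (0,2,4,6)]
  g=P[1]+(P[0]-P[1])*80/180
  print(off,L,"toe",P[0],"heel",P[1],"waist",g,"mids",[(P[i]+P[i+1])/2 for i in (2,4,6)])
E
```

```text
-0.006 [0.1832, 0.0716, 0.0497, 0.0559] toe [ 0.4692 -0.273   0.1663] heel [ 0.6244 -0.272   0.069 ] waist [ 0.5554 -0.2725  0.1123] mids [array([ 0.498 , -0.2733,  0.1483]), array([ 0.5667, -0.2723,  0.1052]), array([ 0.5967, -0.2722,  0.0864])]
-0.003 [0.1812, 0.0709, 0.0491, 0.0553] toe [ 0.4709 -0.273   0.1688] heel [ 0.6245 -0.272   0.0725] waist [ 0.5563 -0.2724  0.1153] mids [array([ 0.4995, -0.2733,  0.1509]), array([ 0.5674, -0.2723,  0.1084]), array([ 0.5971, -0.2722,  0.0897])]
0 [0.1793, 0.0701, 0.0486, 0.0547] toe [ 0.4727 -0.2729  0.1713] heel [ 0.6246 -0.272   0.076 ] waist [ 0.5571 -0.2724  0.1184] mids [array([ 0.5009, -0.2732,  0.1536]), array([ 0.568 , -0.2723,  0.1115]), array([ 0.5974, -0.2721,  0.093 ])]
0.003 [0.1773, 0.0693, 0.0481, 0.0541] toe [ 0.4744 -0.2729  0.1737] heel [ 0.6246 -0.272   0.0795] waist [ 0.5579 -0.2724  0.1214] mids [array([ 0.5023, -0.2732,  0.1562]), array([ 0.5687, -0.2722,  0.1146]), array([ 0.5978, -0.2721,  0.0963])]
```

```bash
python3 - <<'E'
from h import *
go([.55,-.2724,.1123],RB(.006))
E
```

```text
d [-0.0008  0.0011  0.1291] rot [-0.004   0.0198 -0.0075] at [ 0.6157 -0.2725  0.2234] t 3.4
```

Call:
jog_arm(
  steps=[
    [0,0,0.001,0.03,-0.004,0.02,-0.007],
    [0,0,0.001,0.06,-0.004,0.02,-0.007],
    [0,-0.001,0.001,0.085,-0.004,0.02,-0.007],
    [0,-0.001,0.001,0.09,-0.004,0.02,-0.007],
    [0,-0.001,0.001,0.09,-0.004,0.02,-0.007],
  ],
)

```text
t: 4.03
tool_pos: [0.5709, -0.2719, 0.1476]
orientation: [0.007, -2.583, 0.004]
force: [0.8, -0.5, 0.3]
opening: 0.0929
```

```bash
python3 - <<'E'
from h import *
go([.55,-.2724,.1123],RB(.006))
E
```

```text
d [-0.001  -0.0003  0.0411] rot [-0.0009  0.0019 -0.0006] at [ 0.5709 -0.2719  0.1476] t 4.025
```

Call:
jog_arm(
  steps=[
    [0,-0.001,0,0.015,0,0.002,0],
    [0,-0.001,0,0.03,0,0.002,0],
    [0,-0.001,0,0.04,0,0.002,0],
    [0,-0.001,0,0.041,0,0.002,0],
    [0,-0.001,0,0.041,0,0.002,0],
  ],
)

```text
t: 4.65
tool_pos: [0.5503, -0.2722, 0.1127]
orientation: [0.007, -2.582, 0.004]
force: [-0.6, -0.1, 0.7]
opening: 0.093
```

```bash
python3 - <<'E'
from h import *
go([.55,-.2724,.1123],RB(.006))
snap("wrist","w4"); print(robot.read_state()["force"])
E
```

```text
d [ 0.     -0.0002  0.0005] rot [-0.0011  0.0003 -0.0008] at [ 0.5503 -0.2722  0.1127] t 4.65
[-0.08345113  0.3217309   0.38683014]
```

View pics/w4.png

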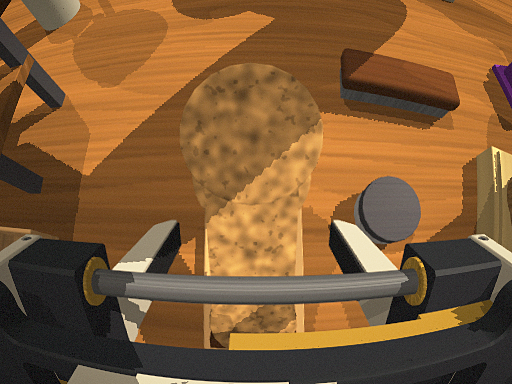

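Call:
jog_arm(
  steps=[
    [1,0,0,0,0,0,0],
    [1,0,0,0,0,0,0],
    [1,0,0,0,0,0,0],
    [1,0,0,0,0,0,0],
    [1,0,0,0,0,0,0],
  ],
  force=25,
)

```text
t: 5.32
tool_pos: [0.5505, -0.2723, 0.1129]
orientation: [0.007, -2.582, 0.004]
force: [0.1, 2.5, 1.3]
opening: 0.0481
```

Call:
jog_arm(
  steps=[
    [1,0,0,0,0,0,0],
    [1,0,0,0,0,0,0],
    [1,0,0,0,0,0,0],
  ],
)

```text
t: 5.7
tool_pos: [0.5505, -0.2723, 0.1129]
orientation: [0.007, -2.582, 0.004]
force: [-0.2, -0.8, 0.0]
opening: 0.0479
```

```bash
python3 - <<'E'
from h import *
s=robot.read_state();print(s)
E
```

```text
{'t': 5.7, 'q': array([-0.41395271,  0.76930966,  0.98638867, -0.23181183,  1.8964127 ,
       -2.00712356]), 'dq': array([ 5.42266066e-04, -4.12443895e-04, -1.16040821e-03,  4.03582436e-05,
       -6.49076924e-04,  7.67983091e-04]), 'joint_torque': array([ 5.91799733e-02, -8.03843594e+01, -4.41925621e+01, -1.46496870e+00,
        3.43456417e+00,  2.94932735e-02]), 'tool_pos': array([ 0.55045483, -0.27232463,  0.11290636]), 'orientation': array([ 0.00704584, -2.5822025 ,  0.00442835]), 'force': array([-0.20980289, -0.78258326,  0.04713975]), 'wrist_torque': array([-0.06490041, -0.23490532,  0.12282108]), 'opening': 0.04792733892624946}
```

Call:
jog_arm(
  steps=[
    [1,0,0,-0.01,0,0,0],
    [1,0,0,-0.025,0,0,0],
    [1,0,0,-0.045,0,0,0],
    [1,0,0,-0.07,0,0,0],
    [1,0,0,-0.1,0,0,0],
  ],
)

```text
t: 6.32
tool_pos: [0.6039, -0.2717, 0.1984]
orientation: [0.007, -2.582, 0.004]
force: [-1.2, -0.4, -0.9]
opening: 0.0483
```

```bash
cat >> h.py <<'E'
def RD(yaw):
    x=np.array([np.cos(yaw),np.sin(yaw),0]);z=np.array([0,0,-1.]);return np.column_stack([x,np.cross(z,x),z])
E
python3 - <<'E'
from h import *
s=robot.read_state();print(s["force"],s["opening"])
go([.568,.033,.215],RD(2.907))
E
```

```text
[-1.15284155 -0.43166776 -0.91888309] 0.04828944929303433
d [0.0379 0.3048 0.0037] rot [-0.0686 -0.5569  0.2339] at [ 0.6039 -0.2717  0.1984] t 6.325
```

Call:
jog_arm(
  steps=[
    [1,0.02,0.02,-0.03,-0.015,-0.12,0.05],
    [1,0.03,0.06,-0.03,-0.03,-0.24,0.1],
    [1,0.04,0.11,-0.028,-0.045,-0.36,0.15],
    [1,0.046,0.16,-0.026,-0.06,-0.48,0.2],
    [1,0.05,0.21,-0.022,-0.069,-0.557,0.234],
  ],
)

```text
t: 6.95
tool_pos: [0.5718, -0.0604, 0.2452]
orientation: [0.37, 3.114, 0.001]
force: [0.6, 0.1, -1.6]
opening: 0.0481
```

```bash
python3 - <<'E'
from h import *
s=robot.read_state();print(s["force"],s["opening"])
go([.568,.033,.225],RD(2.907))
E
```

```text
[ 0.57162723  0.0895974  -1.55144138] 0.048146501221392995
d [0.0257 0.0899 0.0202] rot [ 0.0015  0.0057 -0.0021] at [ 0.5718 -0.0604  0.2452] t 6.95
```

Call:
jog_arm(
  steps=[
    [1,0.006,0.03,0,0,0.005,-0.002],
    [1,0.012,0.055,0.005,0,0.005,-0.002],
    [1,0.02,0.078,0.012,0,0.005,-0.002],
    [1,0.026,0.09,0.02,0,0.005,-0.002],
    [1,0.026,0.09,0.02,0,0.005,-0.002],
  ],
)

```text
t: 7.58
tool_pos: [0.5671, 0.0337, 0.2245]
orientation: [-0.366, -3.12, -0.002]
force: [-0.1, 0.0, -1.4]
opening: 0.0478
```

Call:
jog_arm(
  steps=[
    [1,0,0,0,0,0,0],
    [1,0,0,0,0,0,0],
  ],
)

```text
t: 7.82
tool_pos: [0.5674, 0.0328, 0.2248]
orientation: [-0.367, -3.12, -0.001]
force: [-0.2, 0.1, -0.9]
opening: 0.0476
```

```bash
python3 - <<'E'
from h import *
go([.568,.033,.225],RD(2.907))
snap("wrist","w5");snap("scene","s5");snap("top","t5")
for n,b in (("s5",(150,260,190,300)),("t5",(150,250,220,340))):
    im=cv2.imread(f"pics/{n}.png");cv2.imwrite(f"pics/{n}z.png",cv2.resize(im[b[0]:b[1],b[2]:b[3]],None,fx=5,fy=5,interpolation=cv2.INTER_CUBIC))
E
```

```text
d [-0.0005  0.0003 -0.0002] rot [ 0.0009 -0.0004  0.0003] at [0.5674 0.0328 0.2248] t 7.825
```

View pics/w5.png

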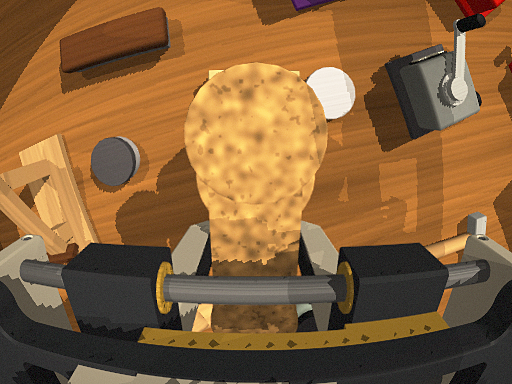

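View pics/s5z.png

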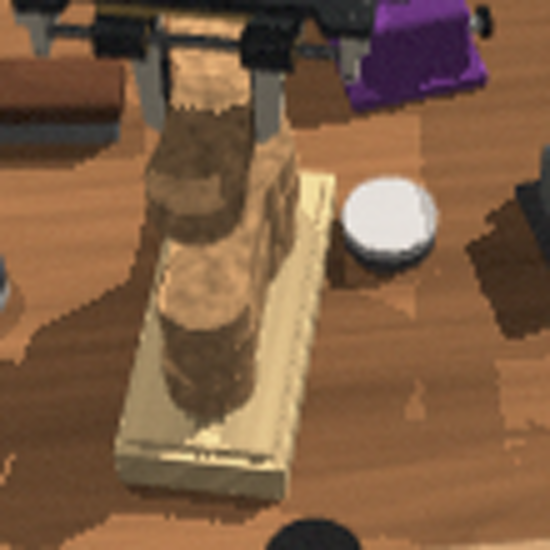

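View pics/t5z.png

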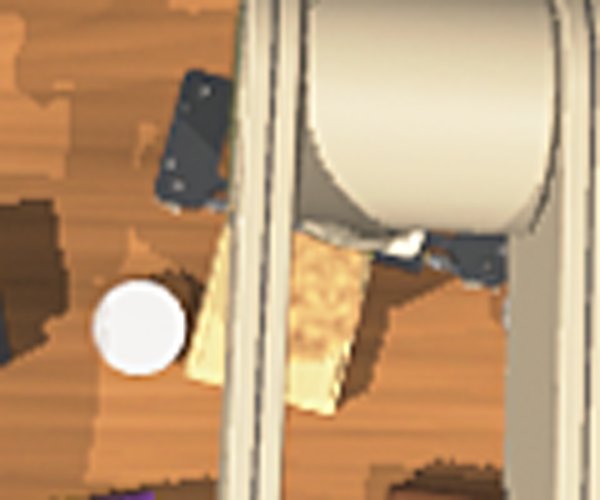

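```bash
python3 - <<'E'
from h import *
np.set_printoptions(precision=4,suppress=True)
s=robot.read_state();C=R.from_rotvec(s["orientation"]).as_matrix();p=s["tool_pos"];x=C[:,0]
up=np.array([0,0,1.])
toeU=p+.097*x+.009*up; heelU=p-.083*x+.009*up; heelL=heelU-.028*up
W=load("w5");S=load("s5")
print("wrist toe pred",proj(W,toeU)," heelU scene pred z",(proj(S,heelU)-[190,150])*5,"heelL",(proj(S,heelL)-[190,150])*5)
for side in(1,-1):
  c=p+(.064-.003)*x+.009*up+side*.036*C[:,1]; print("fore side pred",proj(W,c))
m=np.array([.5695,.0325])
for zz in(.122,.125,.128,.131):
  for mm in ([.569,.0325],[.574,.031]):
    h=np.array([*mm,zz])-.08*np.array([np.cos(2.907),np.sin(2.907),0]);print(zz,mm,(proj(S,h)-[190,150])*5, "base",(proj(S,h*[1,1,0]+[0,0,.04])-[190,150])*5)
E
```

```text
wrist toe pred [[253.996  62.795]]  heelU scene pred z [[189.8758 213.6016]] heelL [[193.4671 245.7981]]
fore side pred [[327.2112 137.913 ]]
fore side pred [[180.9347 138.0463]]
0.122 [0.569, 0.0325] [[203.3403 333.0448]] base [[212.0516 411.2081]]
0.122 [0.574, 0.031] [[201.3071 340.3198]] base [[210.1465 418.3063]]
0.125 [0.569, 0.0325] [[203.0035 330.0228]] base [[212.0516 411.2081]]
0.125 [0.574, 0.031] [[200.9653 337.3042]] base [[210.1465 418.3063]]
0.128 [0.569, 0.0325] [[202.6653 326.9887]] base [[212.0516 411.2081]]
0.128 [0.574, 0.031] [[200.6221 334.2765]] base [[210.1465 418.3063]]
0.131 [0.569, 0.0325] [[202.3258 323.9423]] base [[212.0516 411.2081]]
0.131 [0.574, 0.031] [[200.2775 331.2365]] base [[210.1465 418.3063]]
```

```bash
python3 - <<'E'
import cv2
im=cv2.imread("pics/w5.png");cv2.imwrite("pics/w5z.png",cv2.resize(im[50:220,175:345],None,fx=3.5,fy=3.5,interpolation=cv2.INTER_CUBIC))
im=cv2.imread("pics/s5.png");cv2.imwrite("pics/s5y.png",cv2.resize(im[165:245,205:260],None,fx=7,fy=7,interpolation=cv2.INTER_CUBIC))
E
```

```text
(no output)
```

View pics/w5z.png

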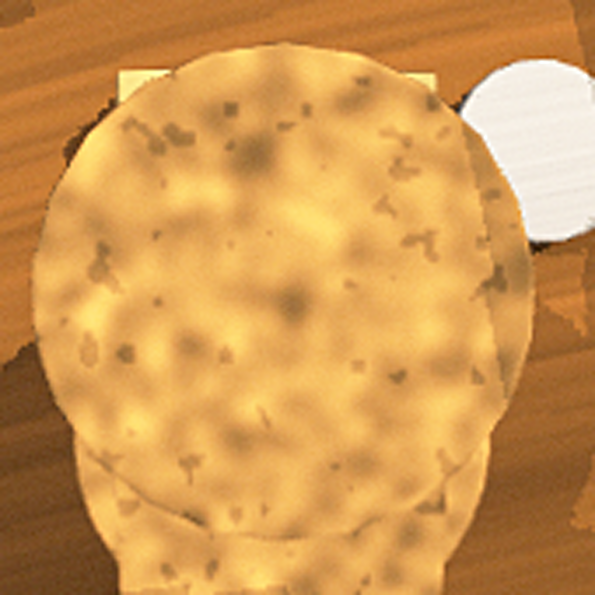

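View pics/s5y.png

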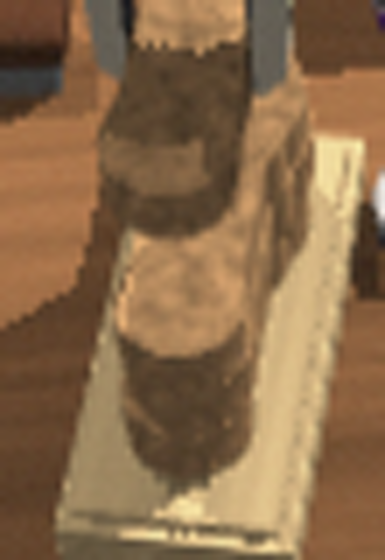

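Call:
jog_arm(
  steps=[
    [1,0,0,0.02,0,0,0],
    [1,0,0,0.04,0,0,0],
    [1,0,0,0.058,0,0,0],
    [1,0,0,0.066,0,0,0],
    [1,0,0,0.066,0,0,0],
  ],
)

```text
t: 8.6
tool_pos: [0.5667, 0.0332, 0.1576]
orientation: [-0.366, -3.118, -0.001]
force: [0.8, -0.7, -2.1]
opening: 0.0477
```

Call:
jog_arm(
  steps=[
    [1,0,0,0,0,0,0],
    [1,0,0,0,0,0,0],
  ],
)

```text
t: 8.85
tool_pos: [0.5672, 0.0332, 0.1585]
orientation: [-0.367, -3.119, -0.002]
force: [-0.4, 0.1, -1.5]
opening: 0.0478
```

```bash
python3 - <<'E'
from h import *
go([.568,.033,.158],RD(2.907)); print(robot.read_state()["force"])
S=snap("scene","s6");im=cv2.imread("pics/s6.png")
cv2.imwrite("pics/s6y.png",cv2.resize(im[160:245,205:265],None,fx=7,fy=7,interpolation=cv2.INTER_CUBIC))
s=robot.read_state();C=R.from_rotvec(s["orientation"]).as_matrix();p=s["tool_pos"];x=C[:,0]
f=lambda P:(proj(S,P)-[205,160])*7
print("heelU,L pred",f(p-.083*x+[0,0,.009]),f(p-.083*x-[0,0,.019]))
for sd in(1,-1): print("heel side L pred",f(p-.055*x-[0,0,.019]+sd*.028*C[:,1]))
E
```

```text
d [-0.0008 -0.0001  0.0005] rot [ 0.0009 -0.001   0.0006] at [0.5672 0.0332 0.1585] t 8.85
[-0.39919046  0.13017044 -1.50455847]
heelU,L pred [[172.7243343 332.7450479]] [[177.30180546 373.83838346]]
heel side L pred [[255.58341682 325.65753085]]
heel side L pred [[122.12141701 313.00170274]]
```

View pics/s6y.png

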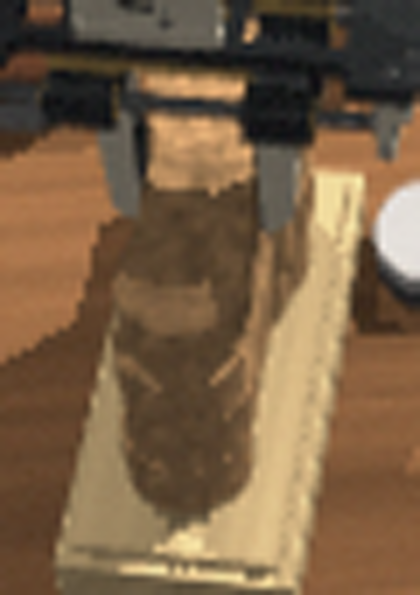

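Call:
jog_arm(
  steps=[
    [1,0,0,0.003,0,0,0],
    [1,0,0,0.006,0,0,0],
    [1,0,0,0.008,0,0,0],
    [1,0,0,0.008,0,0,0],
  ],
)

```text
t: 9.4
tool_pos: [0.5676, 0.0332, 0.1528]
orientation: [0.366, 3.12, 0.002]
force: [-8.9, 0.4, 13.9]
opening: 0.0479
```

Call:
jog_arm(
  steps=[
    [1,-0.001,0,0.001,0,0,0],
    [1,-0.001,0,0.002,0,0,0],
    [1,-0.001,0,0.002,0,0,0],
  ],
)

```text
t: 9.78
tool_pos: [0.5691, 0.033, 0.1528]
orientation: [0.366, 3.118, 0.002]
force: [-7.6, 0.2, 14.2]
opening: 0.0477
```

```bash
python3 - <<'E'
from h import *
s=robot.read_state();print(s["force"],s["wrist_torque"],s["tool_pos"],R.from_rotvec(s["orientation"]).as_matrix().round(4))
S=snap("scene","s7");snap("wrist","w7");im=cv2.imread("pics/s7.png")
cv2.imwrite("pics/s7y.png",cv2.resize(im[160:245,205:265],None,fx=7,fy=7,interpolation=cv2.INTER_CUBIC))
E
```

```text
[-7.58175396  0.18399316 14.1732668 ] [-0.18036079  1.32442136 -0.07950346] [0.5690555  0.03301362 0.15280249] [[-9.728e-01  2.316e-01  2.100e-03]
 [ 2.316e-01  9.728e-01  7.000e-04]
 [-1.900e-03  1.200e-03 -1.000e+00]]
```

View pics/s7y.png

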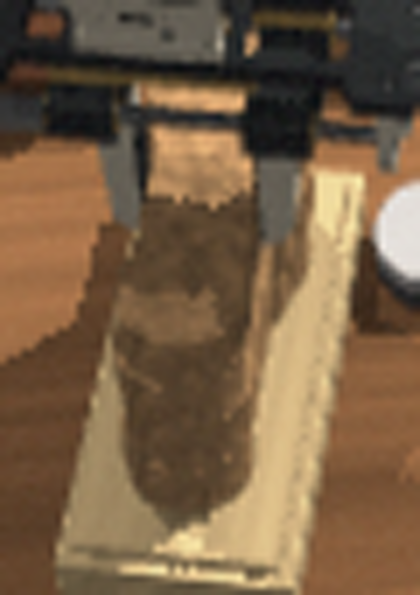

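View pics/w7.png

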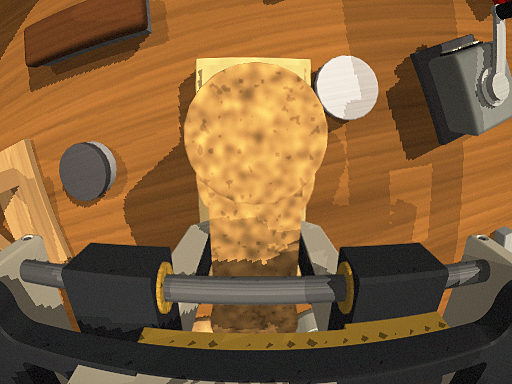

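Call:
jog_arm(
  steps=[
    [1,-0.001,0,-0.004,0,0,0],
    [1,-0.002,0,-0.005,0,0,0],
    [1,-0.002,0,-0.005,0,0,0],
  ],
)

```text
t: 10.25
tool_pos: [0.5709, 0.0325, 0.1574]
orientation: [0.366, 3.119, 0.002]
force: [0.5, 0.2, -1.9]
opening: 0.0477
```

```bash
python3 - <<'E'
from h import *
s=robot.read_state();print(s["force"],s["wrist_torque"],s["tool_pos"],s["orientation"])
snap("wrist","w8");im=cv2.imread("pics/w8.png")
cv2.imwrite("pics/w8z.png",cv2.resize(im[45:225,170:340],None,fx=3.5,fy=3.3,interpolation=cv2.INTER_CUBIC))
S=snap("scene","s8")
im=cv2.imread("pics/s8.png");cv2.imwrite("pics/s8y.png",cv2.resize(im[160:245,205:265],None,fx=7,fy=7,interpolation=cv2.INTER_CUBIC))
E
```

```text
[ 0.46089369  0.22693314 -1.90776249] [ 0.04368693 -0.03144237 -0.02772248] [0.57092805 0.03249056 0.15737327] [3.66408954e-01 3.11852410e+00 1.50374031e-03]
```

View pics/w8z.png

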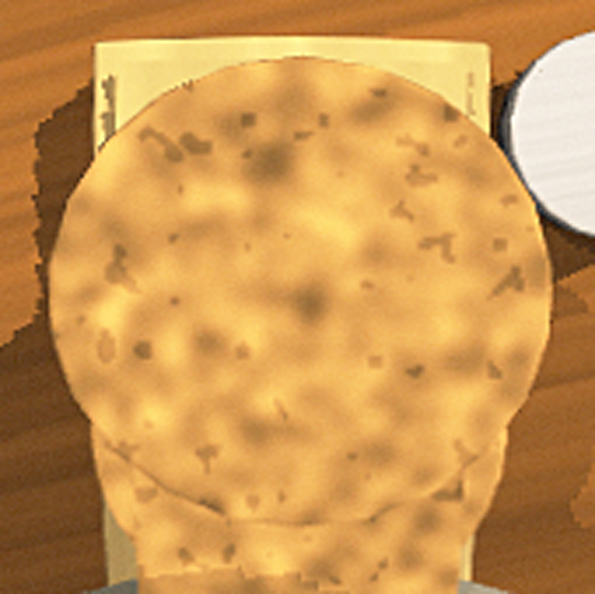

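View pics/s8y.png

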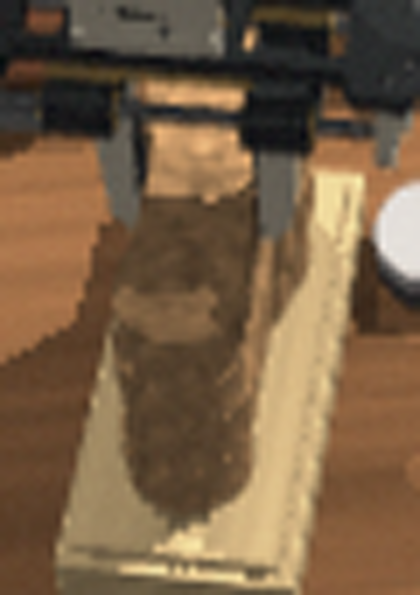

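```bash
python3 - <<'E'
from h import *
np.set_printoptions(precision=4,suppress=True)
W=load("w8");s=robot.read_state();C=R.from_rotvec(s["orientation"]).as_matrix();p=s["tool_pos"]
z=lambda u,v:(u/3.5+170,v/3.3+45)
loc=lambda P:(P-p)@C
print("plinth",loc(onz(W,[z(95,40),z(490,42),z(107,570),z(472,570)],.04)))
print("toe, fore L,R",loc(onz(W,[z(303,57),z(49,300),z(552,300)],p[2]+.009)))
# w1 in terms of its own plinth
W1=load("w1");E=W1["extrinsics"];z1=lambda u,v:(u/3.5+190,v/3.5+40)
C1=RD(2.907);
A=onz(W1,[z1(103,33),z1(343,33),z1(330,550),z1(103,550)],.04)@C1
for h in(.128,.132,.136):
  B=onz(W1,[z1(216,50),z1(218,558),z1(113,150),z1(323,150),z1(144,340),z1(288,340),z1(137,485),z1(294,485)],h)@C1
  print(h,"toe-plinthedge x",B[0,0]-A[:2,0],"heel-",B[1,0]-A[2:,0],"toe y rel centre",(B[2:4,1].mean()-A[:2,1].mean()),(B[6:,1].mean()-A[2:,1].mean()),"len",B[0,0]-B[1,0])
print(A)
E
```

```text
plinth [[ 0.1235 -0.0511  0.117 ]
 [ 0.1228  0.0506  0.1172]
 [-0.0292 -0.0524  0.1172]
 [-0.0293  0.0499  0.1173]]
toe, fore L,R [[ 0.0972  0.0015 -0.0091]
 [ 0.062  -0.0341 -0.0091]
 [ 0.062   0.0365 -0.009 ]]
0.128 toe-plinthedge x [-0.0249 -0.0253] heel- [0.0235 0.024 ] toe y rel centre -0.0011467823674715938 0.00034655411083664434 len 0.18119658599850175
0.132 toe-plinthedge x [-0.0256 -0.0261] heel- [0.0247 0.0253] toe y rel centre -0.0011131986118040615 0.0003848549965259074 len 0.17919685396107066
0.136 toe-plinthedge x [-0.0264 -0.0268] heel- [0.026  0.0265] toe y rel centre -0.0010796148561365015 0.0004231558822151704 len 0.1771971219236394
[[-0.4258  0.1138 -0.04  ]
 [-0.4254  0.2164 -0.04  ]
 [-0.6553  0.2148 -0.04  ]
 [-0.6559  0.1117 -0.04  ]]
```

Call:
jog_arm(
  steps=[
    [1,0,-0.001,0.001,0,0,0],
    [1,0,-0.001,0.002,0,0,0],
    [1,0,-0.001,0.002,0,0,0],
    [1,0,-0.001,0.002,0,0,0],
  ],
)

```text
t: 10.85
tool_pos: [0.5705, 0.0316, 0.1553]
orientation: [0.366, 3.119, 0.002]
force: [-0.4, -0.0, -1.8]
opening: 0.0479
```

```bash
python3 - <<'E'
from h import *
s=robot.read_state();print(s["force"],s["wrist_torque"],s["tool_pos"],R.from_rotvec(s["orientation"]).as_matrix()[:,2])
E
```

```text
[-0.41073377 -0.02024407 -1.81954763] [-0.01313302 -0.02182294  0.06242107] [0.57054237 0.03158053 0.15527488] [ 1.42080936e-03  8.07137543e-04 -9.99998665e-01]
```

Call:
jog_arm(
  steps=[
    [1,0,0,0.001,0,0,0],
    [1,0,0,0.001,0,0,0],
    [1,0,0,0.001,0,0,0],
  ],
)

```text
t: 11.22
tool_pos: [0.5705, 0.0316, 0.1543]
orientation: [0.366, 3.119, 0.002]
force: [0.3, 0.1, -2.0]
opening: 0.0477
```

Call:
jog_arm(
  steps=[
    [1,0,0,0.001,0,0,0],
    [1,0,0,0.001,0,0,0],
    [1,0,0,0.001,0,0,0],
  ],
)

```text
t: 11.6
tool_pos: [0.5705, 0.0316, 0.1532]
orientation: [0.366, 3.119, 0.002]
force: [-0.2, -0.4, -1.4]
opening: 0.0476
```

```bash
python3 - <<'E'
from h import *
s=robot.read_state();print(s["force"],s["wrist_torque"],s["tool_pos"],R.from_rotvec(s["orientation"]).as_matrix()[:,2])
E
```

```text
[-0.2178365  -0.42380121 -1.36438159] [-0.03061514  0.02444276 -0.04382477] [0.57052988 0.0315879  0.15323329] [ 1.35098971e-03  8.04994895e-04 -9.99998763e-01]
```

Call:
jog_arm(
  steps=[
    [1,0,0,0.001,0,0,0],
    [1,0,0,0.001,0,0,0],
    [1,0,0,0.001,0,0,0],
  ],
)

```text
t: 11.98
tool_pos: [0.5707, 0.0316, 0.1528]
orientation: [0.366, 3.118, 0.002]
force: [-3.1, 0.5, 5.0]
opening: 0.0479
```

```bash
python3 - <<'E'
from h import *
s=robot.read_state();print(s["force"],s["wrist_torque"],s["tool_pos"],R.from_rotvec(s["orientation"]).as_matrix()[:,2])
E
```

```text
[-3.07516232  0.46376476  5.00207551] [-0.11145292  0.55475323 -0.04333494] [0.57069995 0.03157151 0.15282209] [ 1.90549418e-03  7.51061268e-04 -9.99997902e-01]
```

Call:
jog_arm(
  steps=[
    [1,0,0,0,0,0.01,0],
    [1,0,0,0,0,0.01,0],
    [1,0,0,0,0,0.01,0],
  ],
)

```text
t: 12.35
tool_pos: [0.5709, 0.0315, 0.1528]
orientation: [-0.366, -3.112, -0.003]
force: [-2.0, 0.3, 2.0]
opening: 0.0476
```

```bash
python3 - <<'E'
from h import *
s=robot.read_state();print(s["force"],s["wrist_torque"],s["tool_pos"],R.from_rotvec(s["orientation"]).as_matrix()[:,2])
E
```

```text
[-2.00689973  0.34211925  1.9893155 ] [-0.10634382 -0.13614125  0.00151401] [0.57087679 0.03152795 0.1528005 ] [-0.007587    0.00304253 -0.99996659]
```

Call:
jog_arm(
  steps=[
    [1,0,0,0,0,-0.005,0],
    [1,0,0,0,0,-0.005,0],
    [1,0,0,0,0,-0.005,0],
  ],
)

```text
t: 12.72
tool_pos: [0.5709, 0.0315, 0.1528]
orientation: [-0.366, -3.117, -0.002]
force: [0.4, -0.9, 1.8]
opening: 0.0476
```

```bash
python3 - <<'E'
from h import *
s=robot.read_state();print(s["force"],s["wrist_torque"],s["tool_pos"],R.from_rotvec(s["orientation"]).as_matrix()[:,2])
S=snap("scene","s9");snap("wrist","w9")
im=cv2.imread("pics/s9.png");cv2.imwrite("pics/s9y.png",cv2.resize(im[160:245,205:265],None,fx=7,fy=7,interpolation=cv2.INTER_CUBIC))
E
```

```text
[ 0.40561005 -0.92049619  1.83539921] [-0.06296669  0.08382387  0.01706004] [0.57089355 0.03151356 0.15281011] [-0.00260054  0.00186871 -0.99999487]
```

View pics/s9y.png

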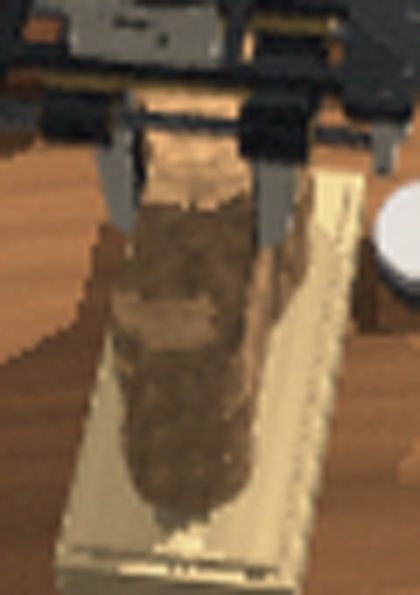

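```bash
python3 - <<'E'
import cv2,numpy as np
im=cv2.imread("pics/s9.png")[185:240,212:262].astype(float)
im=np.clip((im/255)**.55*255,0,255).astype(np.uint8)
cv2.imwrite("pics/s9g.png",cv2.resize(im,None,fx=10,fy=10,interpolation=cv2.INTER_NEAREST))
E
```

```text
(no output)
```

View pics/s9g.png

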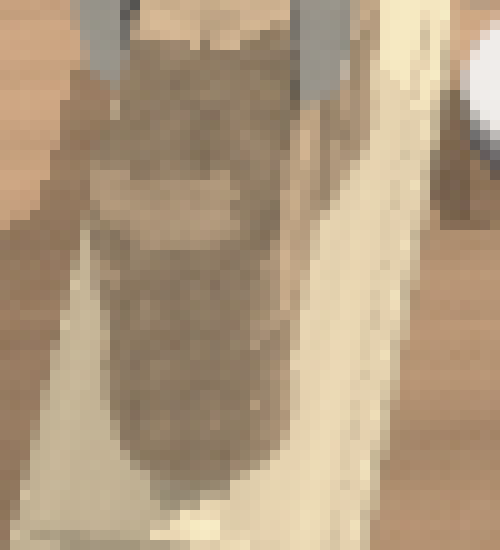

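Call:
jog_arm(
  steps=[
    [0.4,0,0,0,0,0,0],
    [0.4,0,0,0,0,0,0],
    [0,0,0,0,0,0,0],
    [0,0,0,0,0,0,0],
    [0,0,0,0,0,0,0],
  ],
)

```text
t: 13.45
tool_pos: [0.5709, 0.0315, 0.1528]
orientation: [-0.366, -3.117, -0.002]
force: [-0.0, -0.1, 0.3]
opening: 0.081
```

```bash
python3 - <<'E'
from h import *
s=robot.read_state();print(s["force"],s["wrist_torque"],s["tool_pos"],s["opening"])
snap("wrist","w10")
E
```

```text
[-0.02569851 -0.08405943  0.27932699] [-0.01089303 -0.01191772 -0.01596861] [0.57089624 0.03153682 0.15280872] 0.08102884621741183
```

View pics/w10.png

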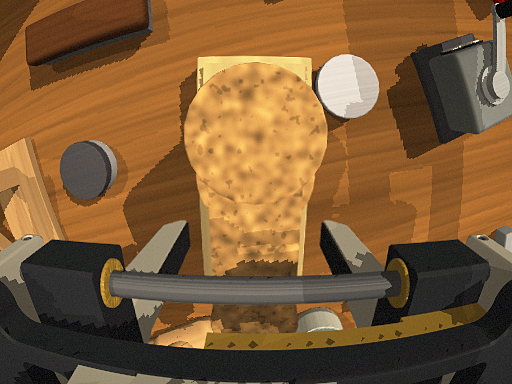

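Call:
jog_arm(
  steps=[
    [0,0,0,-0.02,0,0,0],
    [0,0,0,-0.06,0,0,0],
    [0,0,0,-0.11,0,0,0],
    [0,-0.02,0,-0.16,0,0,0],
    [0,-0.04,0,-0.18,0,0,0],
  ],
)

```text
t: 14.12
tool_pos: [0.6119, 0.0219, 0.3394]
orientation: [0.366, 3.115, 0.003]
force: [0.3, 0.3, 0.0]
opening: 0.0932
```

Call:
jog_arm(
  steps=[
    [0,0,0,0,0,0,0],
    [0,0,0,0,0,0,0],
  ],
)

```text
t: 14.38
tool_pos: [0.6116, 0.022, 0.3398]
orientation: [0.366, 3.115, 0.003]
force: [-0.1, 0.3, 0.4]
opening: 0.093
```

```bash
python3 - <<'E'
from h import *
print(robot.read_state()["tool_pos"])
snap("wrist","w11");snap("scene","s11")
im=cv2.imread("pics/s11.png")[160:240,205:265]
cv2.imwrite("pics/s11g.png",cv2.resize(im,None,fx=7,fy=7,interpolation=cv2.INTER_CUBIC))
im=cv2.imread("pics/w11.png")[40:230,185:325]
cv2.imwrite("pics/w11g.png",cv2.resize(im,None,fx=3.1,fy=3.1,interpolation=cv2.INTER_CUBIC))
E
```

```text
[0.6115629  0.02197461 0.33975256]
```

View pics/s11g.png

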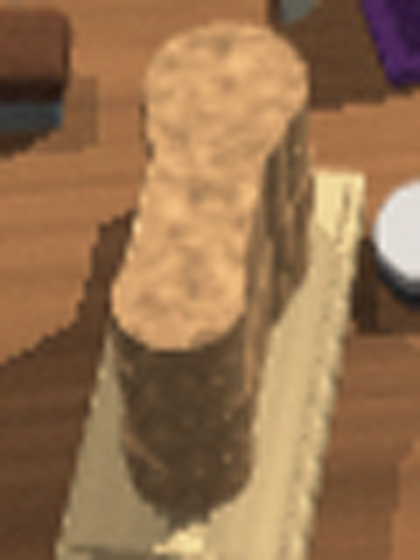

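View pics/w11g.png

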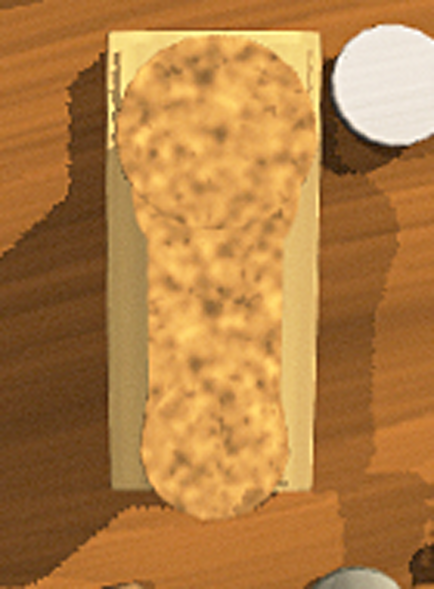

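View pics/w11.png

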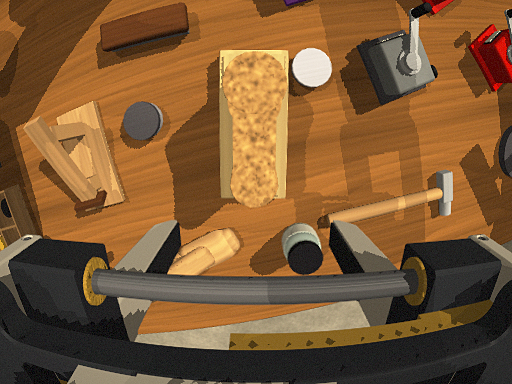

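```bash
python3 - <<'E'
from h import *
np.set_printoptions(precision=4,suppress=True)
W1=load("w11");z1=lambda u,v:(u/3.1+185,v/3.1+40)
C1=RD(2.907)
A=onz(W1,[z1(107,31),z1(322,31),z1(312,490),z1(111,490)],.04)@C1
for h in(.158,.162):
  B=onz(W1,[z1(217,36),z1(214,520),z1(117,125),z1(316,125),z1(147,310),z1(282,310),z1(141,445),z1(288,445)],h)@C1
  print(h,"toe-plinthedge x",B[0,0]-A[:2,0],"heel-",B[1,0]-A[2:,0],"toe y rel centre",(B[2:4,1].mean()-A[:2,1].mean()),(B[6:,1].mean()-A[2:,1].mean()),"len",B[0,0]-B[1,0],"y fore,waist,heel",B[2:4,1].mean(),B[4:6,1].mean(),B[6:,1].mean())
print(A)
E
```

```text
0.158 toe-plinthedge x [-0.0259 -0.026 ] heel- [0.0251 0.0251] toe y rel centre 0.0004370650834713552 0.0012354496039780616 len 0.18051278178949476 y fore,waist,heel 0.16495028669576522 0.16425039097695626 0.1642635807473219
0.162 toe-plinthedge x [-0.0266 -0.0267] heel- [0.0265 0.0265] toe y rel centre 0.0004182213736950713 0.0012248347402933624 len 0.17834968432066084 y fore,waist,heel 0.16493144298598894 0.1642399341672255 0.1642529658836372
[[-0.425   0.1126 -0.04  ]
 [-0.4249  0.2165 -0.04  ]
 [-0.6565  0.2149 -0.04  ]
 [-0.6564  0.1112 -0.04  ]]
```

```bash
python3 - <<'E'
from h import *
go([.50,.33,.30],RD(3.381))
E
```

```text
d [0.1793 0.2738 0.0384] rot [ 0.0016  0.0033 -0.4728] at [0.6109 0.0221 0.3383] t 14.475
```

Call:
jog_arm(
  steps=[
    [1,0.035,0.048,0,0,0,-0.09],
    [1,0.07,0.1,0,0,0,-0.19],
    [1,0.105,0.155,0,0,0,-0.29],
    [1,0.14,0.21,0.01,0,0,-0.38],
    [1,0.165,0.25,0.025,0,0,-0.45],
  ],
)

```text
t: 15.1
tool_pos: [0.5065, 0.3054, 0.3128]
orientation: [-0.345, 3.119, 0.002]
force: [0.8, -0.4, -0.4]
opening: 0.0475
```

```bash
python3 - <<'E'
from h import *
go([.50,.33,.30],RD(3.381))
E
```

```text
d [0.0011 0.0254 0.0128] rot [ 0.001   0.0033 -0.0194] at [0.5065 0.3054 0.3128] t 15.1
```

Call:
jog_arm(
  steps=[
    [1,0.001,0.015,0.008,0,0,-0.019],
    [1,0.001,0.025,0.013,0,0,-0.019],
    [1,0.001,0.025,0.013,0,0,-0.019],
    [1,0.001,0.025,0.013,0,0,-0.019],
    [1,0.001,0.025,0.013,0,0,-0.019],
  ],
)

```text
t: 15.72
tool_pos: [0.501, 0.3287, 0.3004]
orientation: [-0.371, 3.115, 0.002]
force: [1.0, 0.6, -0.2]
opening: 0.0011
```

```bash
python3 - <<'E'
from h import *
s=robot.read_state();print(s["tool_pos"],s["opening"])
snap("wrist","w12");snap("top","t12");snap("scene","s12")
E
```

```text
[0.50096889 0.32866173 0.3004348 ] 0.0010733112178255
```

View pics/w12.png

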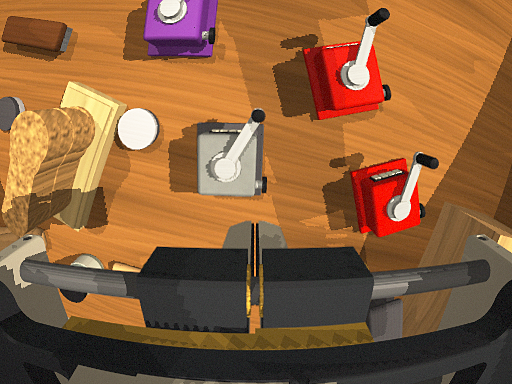

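View pics/t12.png

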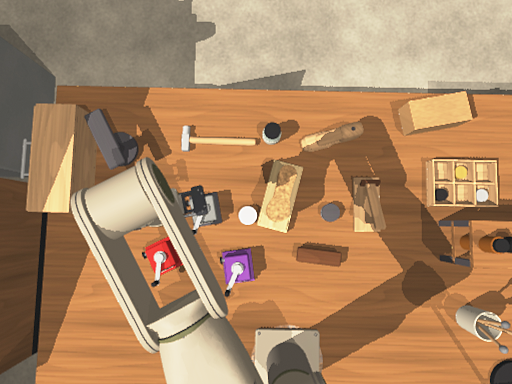

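```bash
python3 - <<'E'
from h import *
np.set_printoptions(precision=4,suppress=True)
W=load("w12");im=cv2.imread("pics/w12.png")
m=(im[90:150,225:285].max(2)<70).astype(np.uint8);n,l,st,c=cv2.connectedComponentsWithStats(m)
for i in range(1,n):
  if st[i,4]>20: print(st[i]+[225,90,0,0,0],c[i]+[225,90])
cv2.imwrite("pics/w12z.png",cv2.resize(im[95:205,185:280],None,fx=5,fy=5,interpolation=cv2.INTER_CUBIC))
print(onz(W,(258,116),.118),onz(W,(224,168),.075),onz(W,(224,168),.085))
E
```

```text
[251 110  14  13 137] [257.6642 115.4964]
[225 131  15   4  30] [231.6333 132.5333]
[[0.436  0.3177 0.118 ]] [[0.5125 0.2914 0.075 ]] [[0.5103 0.2919 0.085 ]]
```

View pics/w12z.png

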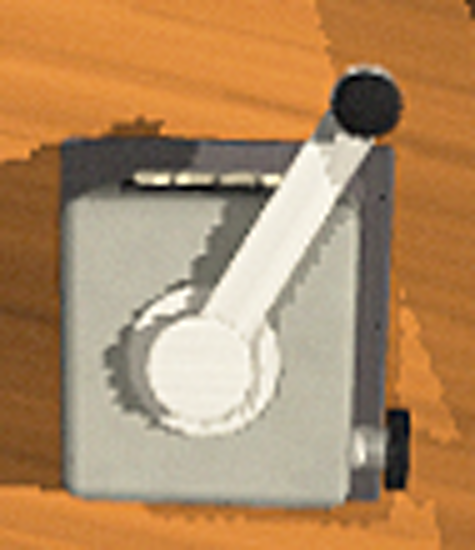

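```bash
python3 - <<'E'
from h import *
go([.426,.356,.20],RD(3.381))
E
```

```text
d [0.0665 0.0436 0.0999] rot [ 0.001   0.0039 -0.0015] at [0.5006 0.3291 0.3002] t 15.875
```

Call:
jog_arm(
  steps=[
    [1,0.033,0.022,0.02,0,0.003,0],
    [1,0.066,0.044,0.05,0,0.003,0],
    [1,0.066,0.044,0.09,0,0.003,0],
    [1,0.066,0.044,0.1,0,0.003,0],
    [1,0.066,0.044,0.1,0,0.003,0],
  ],
)

```text
t: 16.5
tool_pos: [0.4266, 0.3562, 0.2]
orientation: [-0.372, 3.119, 0.001]
force: [-1.1, 0.1, 0.4]
opening: 0.0003
```

```bash
python3 - <<'E'
from h import *
go([.426,.356,.104],RD(3.381))
snap("wrist","w13")
E
```

```text
d [ 0.0007 -0.0001  0.096 ] rot [ 0.0006  0.0001 -0.002 ] at [0.4266 0.3562 0.2   ] t 16.5
```

View pics/w13.png

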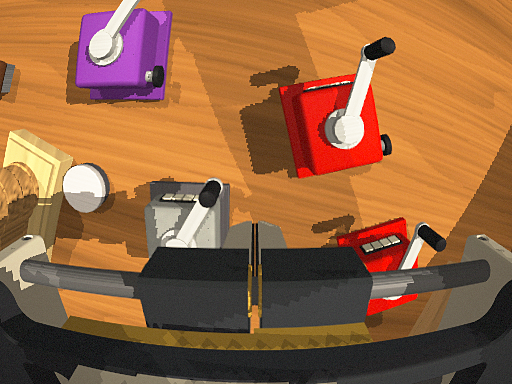

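Call:
jog_arm(
  steps=[
    [1,0,0,0.03,0,0,0],
    [1,0,0,0.06,0,0,0],
    [1,0,0,0.085,0,0,0],
    [1,0,0,0.096,0,0,0],
    [1,0,0,0.096,0,0,0],
  ],
)

```text
t: 17.18
tool_pos: [0.428, 0.3568, 0.1059]
orientation: [-0.371, 3.117, 0.003]
force: [-0.8, 0.1, -0.1]
opening: 0.0004
```

```bash
python3 - <<'E'
from h import *
go([.426,.356,.104],RD(3.381));print(robot.read_state()["force"])
snap("wrist","w14")
n=np.array([.237,-.972]);ax=np.array([.511,.290]);C=RD(3.381)
for a in np.deg2rad([162,172,182,192,202,212,222,225]):
    P=ax+.08*np.array([np.cos(a),np.sin(a)]);T=P-n*.0255
    print(round(np.rad2deg(a)),P.round(4),(C.T@(np.array([*T,.104])-robot.read_state()["tool_pos"])).round(4))
E
```

```text
d [ 0.0021 -0.0003  0.0019] rot [ 0.0015  0.0024 -0.0025] at [0.428  0.3568 0.1059] t 17.175
[-0.76071074  0.11915269 -0.05302465]
162 [0.4349 0.3147] [ 0.0037 -0.0172  0.0026]
172 [0.4318 0.3011] [ 0.0099 -0.0297  0.0026]
182 [0.431  0.2872] [ 0.0139 -0.043   0.0026]
192 [0.4327 0.2734] [ 0.0156 -0.0569  0.0026]
202 [0.4368 0.26  ] [ 0.0148 -0.0708  0.0026]
212 [0.4432 0.2476] [ 0.0116 -0.0844  0.0026]
222 [0.4515 0.2365] [ 0.006  -0.0972  0.0026]
225 [0.4544 0.2334] [ 0.004  -0.1008  0.0026]
```

View pics/w14.png

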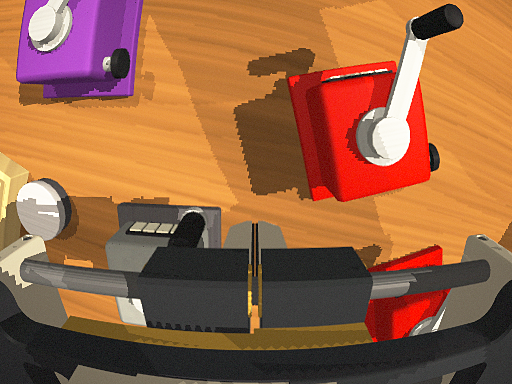

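Call:
jog_arm(
  steps=[
    [1,0.003,-0.01,0.001,0.001,0.002,-0.002],
    [1,0.005,-0.019,0.001,0.001,0.002,-0.002],
    [1,0.01,-0.03,0.001,0.001,0.002,-0.002],
    [1,0.014,-0.043,0.001,0.001,0.002,-0.002],
    [1,0.014,-0.043,0.001,0.001,0.002,-0.002],
  ],
)

```text
t: 17.85
tool_pos: [0.4247, 0.311, 0.1055]
orientation: [-0.373, 3.118, 0.002]
force: [-2.3, 1.6, -0.8]
opening: 0.0006
```

```bash
python3 - <<'E'
from h import *
s=robot.read_state();print(s["force"],s["tool_pos"])
snap("wrist","w15");snap("scene","s15");im=cv2.imread("pics/s15.png")
cv2.imwrite("pics/s15z.png",cv2.resize(im[110:230,270:400],None,fx=4.5,fy=4.5,interpolation=cv2.INTER_CUBIC))
n=np.array([.237,-.972]);ax=np.array([.511,.290]);C=RD(3.381)
for a in np.deg2rad([182,192,202,212,222,225]):
    P=ax+.08*np.array([np.cos(a),np.sin(a)]);T=P-n*.0255
    print(round(np.rad2deg(a)),P.round(4),(C.T@(np.array([*T,.104])-s["tool_pos"])).round(4))
E
```

```text
[-2.30153176  1.60671484 -0.78601863] [0.42474763 0.31101587 0.10551521]
182 [0.431  0.2872] [-0.0005  0.0009  0.0015]
192 [0.4327 0.2734] [ 0.0011 -0.013   0.0015]
202 [0.4368 0.26  ] [ 0.0004 -0.0269  0.0015]
212 [0.4432 0.2476] [-0.0029 -0.0405  0.0015]
222 [0.4515 0.2365] [-0.0084 -0.0533  0.0015]
225 [0.4544 0.2334] [-0.0104 -0.0569  0.0015]
```

View pics/s15z.png

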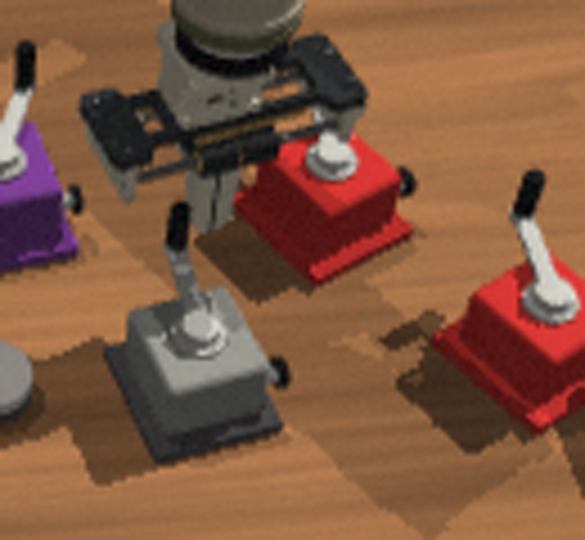

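View pics/w15.png

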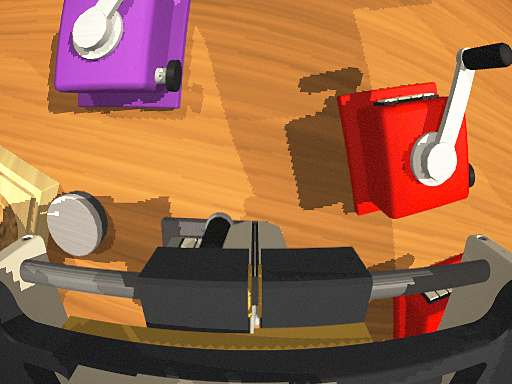

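Call:
jog_arm(
  steps=[
    [1,0.001,-0.013,0.001,0,0,0],
    [1,0,-0.027,0.001,0,0,0],
    [1,-0.003,-0.04,0.001,0,0,0],
    [1,-0.006,-0.048,0.001,0,0,0],
    [1,-0.006,-0.048,0.001,0,0,0],
  ],
)

```text
t: 18.58
tool_pos: [0.4423, 0.266, 0.1044]
orientation: [-0.371, 3.118, 0.002]
force: [-3.2, 1.8, 1.0]
opening: 0.0004
```

```bash
python3 - <<'E'
from h import *
s=robot.read_state();print(s["force"],s["tool_pos"])
snap("scene","s16");im=cv2.imread("pics/s16.png")
cv2.imwrite("pics/s16z.png",cv2.resize(im[130:220,280:350],None,fx=6,fy=6,interpolation=cv2.INTER_CUBIC))
n=np.array([.237,-.972]);ax=np.array([.511,.290]);C=RD(3.381)
for a in np.deg2rad([212,218,222,226,230]):
    P=ax+.08*np.array([np.cos(a),np.sin(a)]);T=P-n*.0255
    print(round(np.rad2deg(a)),P.round(4),(C.T@(np.array([*T,.104])-s["tool_pos"])).round(4))
E
```

```text
[-3.22128493  1.78822283  0.95080451] [0.44233802 0.26597296 0.10435165]
212 [0.4432 0.2476] [0.0036 0.0075 0.0004]
218 [0.448  0.2407] [ 0.0005 -0.0003  0.0004]
222 [0.4515 0.2365] [-0.002  -0.0053  0.0004]
226 [0.4554 0.2325] [-0.0048 -0.0102  0.0004]
230 [0.4596 0.2287] [-0.0079 -0.0148  0.0004]
```

View pics/s16z.png

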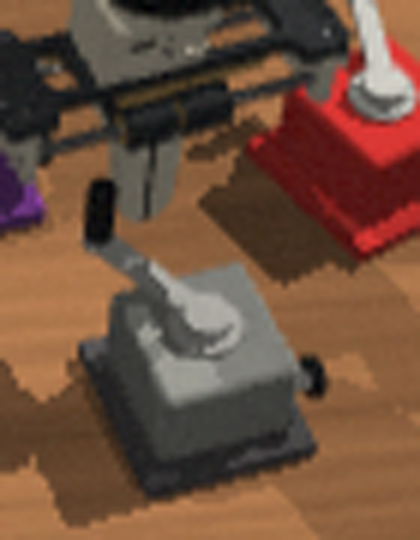

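Call:
jog_arm(
  steps=[
    [1,-0.001,-0.003,0,0,0,0],
    [1,-0.002,-0.006,0,0,0,0],
    [1,-0.002,-0.006,0,0,0,0],
  ],
)

```text
t: 19.0
tool_pos: [0.4453, 0.2615, 0.1044]
orientation: [-0.372, 3.119, 0.004]
force: [-3.6, 4.8, 0.1]
opening: 0.0001
```

```bash
python3 - <<'E'
from h import *
s=robot.read_state();print(s["force"],s["tool_pos"])
S=snap("scene","s17");im=cv2.imread("pics/s17.png")
cv2.imwrite("pics/s17z.png",cv2.resize(im[130:220,280:350],None,fx=6,fy=6,interpolation=cv2.INTER_CUBIC))
for a in np.deg2rad([212,217,222,227]):
  P=np.array([.511,.290])+.08*np.array([np.cos(a),np.sin(a)]);print((proj(S,[*P,.118])-[280,130])*6)
E
```

```text
[-3.62111093  4.78336224  0.06904947] [0.44530234 0.26149798 0.10436607]
[[111.95200866 177.62925448]]
[[102.63478913 183.85686456]]
[[ 94.10079    190.70914129]]
[[ 86.41539783 198.1423347 ]]
```

View pics/s17z.png

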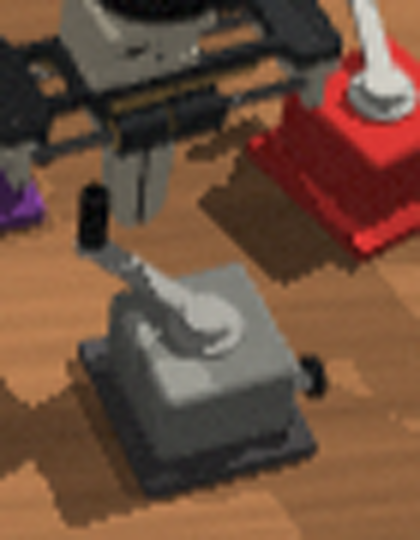

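Call:
jog_arm(
  steps=[
    [1,-0.001,-0.002,0,0,0,0],
    [1,-0.002,-0.004,0,0,0,0],
    [1,-0.002,-0.004,0,0,0,0],
    [1,-0.002,-0.004,0,0,0,0],
  ],
)

```text
t: 19.55
tool_pos: [0.4461, 0.2604, 0.1043]
orientation: [0.374, -3.117, -0.01]
force: [-13.3, 13.3, 4.4]
opening: 0.0003
```

```bash
python3 - <<'E'
from h import *
s=robot.read_state();print(s["force"],s["tool_pos"])
S=snap("scene","s18");im=cv2.imread("pics/s18.png")
cv2.imwrite("pics/s18z.png",cv2.resize(im[130:220,280:350],None,fx=6,fy=6,interpolation=cv2.INTER_CUBIC))
E
```

```text
[-13.31602138  13.2734933    4.36081374] [0.4460586  0.26043181 0.10427239]
```

View pics/s18z.png

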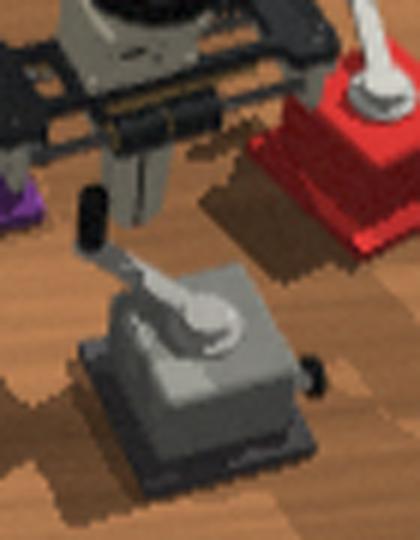

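Call:
jog_arm(
  steps=[
    [1,0.004,0.01,0,0,0,0],
    [1,0.008,0.025,0,0,0,0],
    [1,0.009,0.042,0,0,0,0],
    [1,0.006,0.062,0,0,0,0],
    [1,0.002,0.08,0,0,0,0],
  ],
)

```text
t: 20.23
tool_pos: [0.4252, 0.339, 0.1048]
orientation: [0.375, -3.117, -0.009]
force: [0.3, -0.3, -0.5]
opening: 0.0005
```

Call:
jog_arm(
  steps=[
    [1,0,0.015,0,0,0,0],
    [1,0,0.03,0,0,0,0],
    [1,0,0.03,-0.03,0,0,0],
    [1,0,0.03,-0.08,0,0,0],
    [1,0,0.03,-0.12,0,0,0],
  ],
)

```text
t: 20.85
tool_pos: [0.4183, 0.3679, 0.2268]
orientation: [0.375, -3.117, -0.009]
force: [1.1, 0.4, 0.2]
opening: 0.0005
```

Call:
jog_arm(
  steps=[
    [1,0,0.06,-0.02,0,0,0],
    [1,0,0.12,-0.04,0,0,0],
    [1,0,0.18,-0.05,0,0,0],
    [1,0,0.2,-0.05,0,0,0],
    [1,0,0.2,-0.05,0,0,0],
  ],
)

```text
t: 21.48
tool_pos: [0.3698, 0.5633, 0.2771]
orientation: [0.378, -3.116, -0.008]
force: [-0.9, -0.3, 0.1]
opening: 0.0005
```

```bash
python3 - <<'E'
from h import *
s=robot.read_state();print(s["force"],s["tool_pos"],s["t"])
snap("scene","s19");snap("top","t19")
a=cv2.imread("pics/s19.png")[140:240,200:350];b=cv2.imread("pics/t19.png")[140:250,100:400]
cv2.imwrite("pics/s19z.png",cv2.resize(a,None,fx=5,fy=5,interpolation=cv2.INTER_CUBIC))
cv2.imwrite("pics/t19z.png",cv2.resize(b,None,fx=2.6,fy=2.6,interpolation=cv2.INTER_CUBIC))
E
```

```text
[-0.92741581 -0.34617571  0.0859073 ] [0.36982735 0.56330942 0.27710474] 21.475
```

View pics/s19z.png

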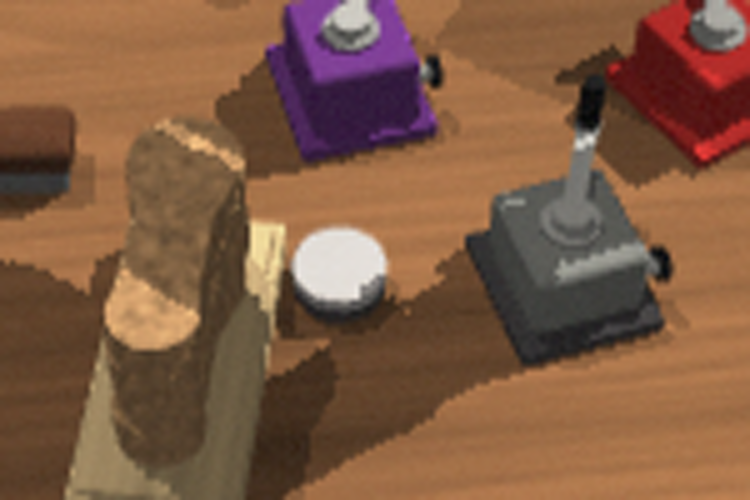

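View pics/t19z.png

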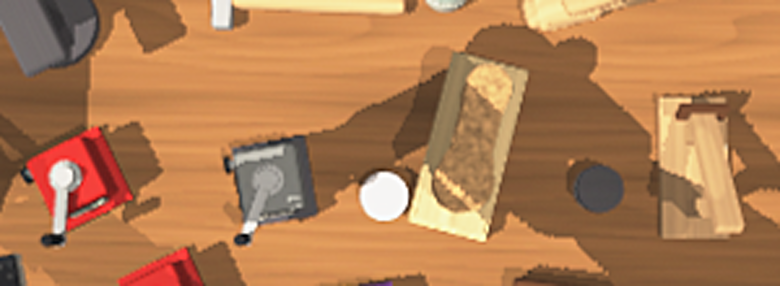

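View pics/s19.png

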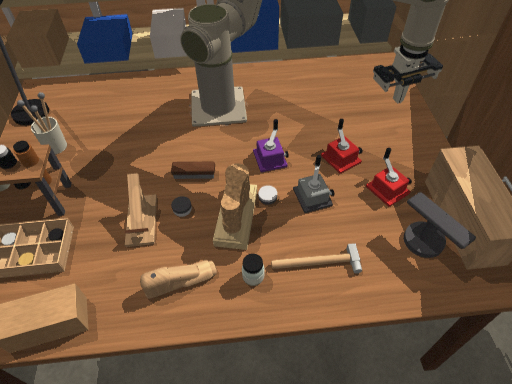

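```bash
python3 - <<'E'
from plant import robot
print(robot.close_job())
E
```

```text
the job is handed in; nothing more can be done
None
```

I moved the cork blank from the sloping rest onto the pile, released it there, and then swung the grey tally lever to its stop. The job was handed in at about 21.5 s of the 70 s allowed.

- **Blank:** I lowered it until it touched lightly and levelled it by the wrist torque before opening the jaws. Measured against the plinth edges in the wrist views, it sits within about 1 mm of the pile's own position in length and across, toe over toe. No step shows at the heel in the scene view.
- **First touch:** The blank met the pile higher than I had estimated, pressing with about 16 N. I lifted it about 5 mm, shifted it about 3 mm along and 1 mm across, and set it down again gently.
- **Pile height:** The cameras disagreed on it: the top and scene views gave about 125 mm and the wrist view 128–134 mm. Contact put it at about 134 mm above the bench.
- **Lever:** The force rose to about 19 N with almost no further movement, at the angle expected for the stop. After I backed off, the post stood where it was at the start.
- **Bystanders:** In the last pictures none of them looks moved, and the arm was touching nothing.

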